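# Bring the spokes of a barrow wheel back up to tension

## Robot

A 6-joint arm with a two-finger parallel gripper is mounted at the origin on the work surface. World frame = base frame: x ahead of the robot, y to its left, z up, the work surface at z = 0. Lengths are in m, angles in rad, forces in N, time in s.
With the tool pointing down it reaches from about 0.25 to 0.8 m from the base axis. Payload 8.5 kg.
Tool frame: the origin (TCP) lies at the very end of the fingers, on their centre line; the grasp point (between the pads) lies 19 mm behind it; z points along the fingers, y is the line along which they close (so a half turn about z gives the same grasp; the last joint's range is limited). The gripper opens to 85 mm and grips with 20 to 120 N. Pads are 22 mm wide; open, the fingers measure 114 mm over their backs; the gripper's body (76 mm by 85 mm) begins 54 mm behind the grasp point. The pads swing forward as they close: fully open they stand 13 mm farther back than shut.
Start: joints at [1.319, 0.238, -0.013, 1.319, 0, 1.571], TCP at [0.131, 0.508, 0.231] pointing down, gripper open.
Joint ranges: [-2.66, 2.66], [-1.03, 1.9], [-1.14, 1.46], [-1.82, 2.27], [-1.45, 1.34], [-3.14, 3.14]. Speed limits (rad/s): [2.22, 2.22, 2.79, 3.14, 3.14, 3.14].

## Interface

Orientations are given as a unit quaternion [w, x, y, z].
In Python, from bench import sensors, grab_frame, camera_info, ticket, boxes_of, trace gives the robot as it stands.
- The arm moves only by the tool play_rows, never from a script. Its argument "rows" is a list of rows, each a list of 3 entries, a list of its own where there are three numbers: the closure, from -1 (fully open) to 1 (shut), so that 0 is half open, then the shift along the tool's x, y, z in cm, then the turn, a rotation vector about the tool's x, y, z in degrees. In form: [[grip, [dx, dy, dz], [rx, ry, rz]], ...]. A call has 1 to 8 rows; each row shifts and turns the commanded pose from where the row before left it, along the tool's axes as they then stand; what a row does not reach is not made up. A row lasts 1/10 s, in which the tool goes at most 50 mm and 8.59 degrees, less where a joint would pass 70% of its speed; a pose out of reach is approached as far as the arm can. A call with a gripper value outside its range is refused whole. The fingers move at their own pace and stop on an object; "grip_force" is the grip in N (left out, the last holds). Time passes only in rows, so rows that do not move let the fingers close. It gives the time, the measured TCP pose, the force, the opening and the grip force at its end, in the units of the state.
- sensors.get_obs(): the state, without advancing time (a new reading comes with each control period).
- grab_frame(name): name is "scene" or "top"; returns the picture (480x640x3 uint8, blue, green, red); there is no depth.
- camera_info(name): a dict with "fx", "fy", "cx", "cy" (pixels), "R" (3x3) and "t" (3): a world point X has camera coordinates R X + t. Camera axes: x right, y down, z forward; pixel columns grow to the right and rows downward; lengths in m; the calibration is good to about 2 mm. A picture is of the moment at which its call begins. camera_info takes no time and is no camera call.
- ticket.hand_in(): hands the job in; it is judged then, once.
Trained networks look in the newest picture that a camera, given by its name, has taken for a name from the list of things; names that differ only in an ending like _2 or _b are one class to them, and where a whole thing is asked for, a point or a joint stands for the part that bears it (a point fixed in the world has none). Each returns a list of dicts, best first, with "confidence" (0 to 1); they miss things now and then, are a little off and sometimes report something else, mostly with a low value. They report only what shows in the picture. A call takes as long as a camera call. They do not tell look-alikes from the thing itself.
- boxes_of(camera, target): "position" ([x, y, z] in m, in the coordinates of the camera as it stood for that picture, good to about 4 mm: the middle of the surface that is visible of it).
- trace(camera, target): "mask" (480x640 bool, what is visible of it).
The state is a dict: "t": time; "q": joint angles; "qd": joint speeds; "tau": joint torques, N m; "tool_pos": TCP position; "tcp_rot": TCP orientation; "force": force on the tool from outside, world axes, zero at the start; "ft_torque": the same for the moment, N m; "width": finger opening in m; "grip_force": force on a finger pad.
Only numpy, scipy, OpenCV 4.12 (cv2) and the standard library are available. Lean on these libraries where they do the work, as an engineer would, in place of code of your own. Each camera call takes 0.05 s, during which the arm holds its last target. There are 200 camera calls.

## Task

Three neighbouring spokes of the wheel clamped in the stand are slack: the one nearest the top of the wheel and the two beside it. Take the key with the flat flag handle from the tool block and tighten their square nipple heads clockwise, in order round the rim from the robot's left to its right: one quarter turn, then two quarter turns on the top one, then one quarter turn. Feel the key onto each nipple gently, touch the wheel with nothing but the key, stand the key back upright in its hole in the block, let go, and leave everything else where it is.

Things in the scene. Friction and masses are not known exactly. Their poses are not given: they have to be found in the camera images.
- key: box key 89 mm long, 0.11 kg, standing socket down in one hole of the block (which one differs). Origin: centre of the socket's mouth at its lower end; z up the shank to the handle. Socket 18.5 mm square outside, 22 mm long; square recess 11.5 mm wide, 12 mm deep, sides along x and y; shank 12 mm thick; grey flag handle 14 mm thick (along x), 44 mm wide (y), 55 to 89 mm above the origin
- rack: wooden tool block 210 x 75 x 45 mm, long along its own x; origin under its centre. Three round holes 32 mm wide, 30 mm deep (floor 15 mm above the block's underside) with 2 mm chamfers, in its mid-line at x = -70, 0 and 70 mm. Fixed
- rack_hole0 (a point): centre of the mouth of the hole at x = -70 mm, level with the block's top
- rack_hole1 (a point): centre of the mouth of the middle hole
- rack_hole2 (a point): centre of the mouth of the hole at x = 70 mm
- wheel: spoked barrow wheel 236 mm across, clamped upright in the stand (does not turn); origin in the axle, 132 mm above the bench; x along the axle, away from the robot; z to the top nipple, leaning up to 6 degrees left or right. 16 spokes 22.5 degrees apart. Channel rim: bed at radius 108 mm, flanges to 118 mm with 34 mm between them; nipple heads stand outward in the channel
- hole_1 (a point): point on the axis of the spoke next to the top one on the robot's left (+y), at its hole's middle, level with the tip of the brass nipple (120.5 mm from the axle). The nipple turns about the radial line and points straight outward, but its spoke hole is a slot along the rim: the head may stand up to 3.5 mm either way along the rim from this point, to be found by feel. Axes as the wheel's
- hole_2 (a point): the same for the nipple nearest the top of the wheel. All heads: 10 mm square, radii from the axle: tip 120.5 mm, round dome below it (5 mm wide on top, 10 mm at its foot) to 118, square part 118 to 111, 15 mm wide collar 111 to 108
- hole_3 (a point): the same for the nipple next to the top one on the robot's right (-y). On all: the key is fully home with its mouth on the collar, 9.5 mm below the tip; the head has about 9 degrees of play each way in the key. A key that stops 0 to 3.5 mm below the tip rides on the dome or the square's edge: it is beside the head (whose push points the way to it) or turned against it
- heading_1 (a joint): how the left nipple's square head stood at the start: angle (rad) from its sides lying along the rim and along the axle, counterclockwise as seen from outside the rim; does not change in a run
- heading_2 (a joint): the same for the top nipple
- heading_3 (a joint): the same for the right nipple
- nipple_1 (a joint): angle turned by the left nipple since the start (rad), 0 at the start, growing as it is tightened: clockwise as seen from outside the rim looking along the spoke to the axle. A quarter turn is 1.571. It turns stiffly (about 0.05 N m) and stays where it is left
- nipple_2 (a joint): the same for the top nipple; two quarter turns are 3.142
- nipple_3 (a joint): the same for the right nipple
- nut_driver: another tool in the block: nut driver with a round wooden handle 32 mm thick, 92 mm long, standing in a hole. Leave alone
- tee_driver: another tool in the block: driver with a 68 mm steel cross bar, 87 mm long, standing in a hole. Leave alone
- calliper: calliper lying on the bench, 190 mm long. Leave alone
- nipple_tin: round aluminium tin of spare nipples, 68 mm wide, 26 mm high. Leave alone
- weight: brass check weight, 48 mm wide, 74 mm high. Leave alone
- jaw: steel grip jaw insert, 50 x 30 x 36 mm. Leave alone
- mouse: black computer mouse, 105 x 60 x 30 mm. Leave alone
Mind the look-alikes: they are no part of the job. What is shaped like the key but blue or purple is not meant.

How it is judged:
By the outcome, as a careful person would: the job done as asked, in the order asked, and still so for the second after the job is handed in, with the robot touching nothing.
It also fails if it takes over 72 s, if anything falls off the work surface, if the arm or the gripper's body presses on something with over 40 N, if the wrist force passes 120 N, or if a joint passes its speed limit or range.

## Working session

There is one attempt and no reset: what is moved stays moved. The work goes in short steps, Python scripts to look and compute and a tool call to move; the robot and the scene stay as the last step left them, time stands still between calls to the robot, and variables do not carry over. Pictures are saved under pics/ and viewed, at most 10 in all, crops included, and the job is handed in when it is done.

Besides the shell and the picture viewer there is one more tool, called after ">>>" as name(argument=value, ...) on one line, values as JSON. play_rows: Moves the arm, as the interface text tells. Its arguments: {"type":"object","properties":{"rows":{"type":"array","items":{"type":"array"}},"grip_force":{"type":"number"}},"required":["rows"]}

```bash
mkdir -p pics; cat > h.py <<'E'
import numpy as np, cv2
from bench import sensors, grab_frame, camera_info, ticket, boxes_of, trace
def w(cam,p):
    c=camera_info(cam); return np.array(c["R"]).T@(np.array(p)-np.array(c["t"]))
def px(cam,X):
    c=camera_info(cam); p=np.array(c["R"])@np.array(X)+np.array(c["t"]); return np.array([c["fx"]*p[0]/p[2]+c["cx"],c["fy"]*p[1]/p[2]+c["cy"]])
E
python3 - <<'E'
from h import *
o=sensors.get_obs(); print({k:np.round(v,3) for k,v in o.items()})
for cam in("scene","top"):
    im=grab_frame(cam); cv2.imwrite(f"pics/{cam}0.png",im)
    c=camera_info(cam); print(cam,c["fx"],-np.array(c["R"]).T@np.array(c["t"]))
    for n in("key","rack","wheel","hole_2","nut_driver","tee_driver"):
        for d in boxes_of(cam,n)[:4]: 
            X=w(cam,d["position"]); print(n,round(d["confidence"],2),X.round(3),px(cam,X).round())
E
```

```text
{'t': np.float64(0.0), 'q': array([ 1.319,  0.239, -0.014,  1.319,  0.   ,  1.571]), 'qd': array([ 0.   ,  0.001, -0.   , -0.001,  0.002,  0.   ]), 'tau': array([-0.0000e+00, -5.3877e+01,  3.4644e+01,  1.8000e-02, -0.0000e+00,
        0.0000e+00]), 'tool_pos': array([0.131, 0.508, 0.231]), 'tcp_rot': array([-0.   ,  0.126,  0.992, -0.001]), 'force': array([-0.615,  0.019,  0.576]), 'ft_torque': array([0.021, 0.027, 0.054]), 'grip_force': np.float64(0.0), 'width': np.float64(0.085)}
scene 608.7504901387848 [ 1.3461306  -0.65578785  1.22511839]
key 0.78 [ 0.463 -0.384  0.075] [144. 309.]
key 0.64 [ 0.48  -0.135  0.074] [235. 260.]
key 0.6 [ 0.545 -0.254  0.088] [210. 297.]
rack 0.56 [ 0.569 -0.268  0.045] [213. 318.]
wheel 0.67 [0.54  0.114 0.15 ] [325. 204.]
wheel 0.47 [ 0.567 -0.268  0.047] [213. 317.]
hole_2 0.94 [0.536 0.109 0.15 ] [323. 205.]
nut_driver 0.72 [ 0.616 -0.268  0.097] [223. 317.]
tee_driver 0.64 [ 0.475 -0.242  0.096] [197. 275.]
tee_driver 0.3 [0.538 0.113 0.154] [324. 203.]
top 473.5432227941598 [0.38853734 0.00926665 1.25958935]
key 0.68 [ 0.565 -0.362  0.085] [489. 255.]
key 0.64 [ 0.548 -0.246  0.101] [445. 263.]
key 0.51 [ 0.477 -0.124  0.087] [396. 294.]
key 0.46 [ 0.46  -0.377  0.085] [500. 298.]
rack 0.98 [ 0.535 -0.246  0.042] [440. 271.]
wheel 0.9 [0.527 0.126 0.215] [288. 270.]
hole_2 0.82 [0.529 0.122 0.211] [290. 269.]
hole_2 0.68 [0.44  0.425 0.028] [182. 316.]
nut_driver 0.76 [ 0.607 -0.262  0.105] [450. 239.]
nut_driver 0.54 [0.435 0.282 0.035] [236. 316.]
tee_driver 0.52 [ 0.47  -0.232  0.101] [441. 295.]
```

```bash
python3 - <<'E'
from h import *
a=cv2.imread("pics/top0.png"); b=cv2.imread("pics/scene0.png")
A=cv2.resize(a[200:340,250:530],None,fx=2.85,fy=2.85,interpolation=cv2.INTER_CUBIC)[:, :798]
cv2.imwrite("pics/topc.png",A)
B=cv2.resize(b[130:390,100:420],None,fx=2.3,fy=2.3,interpolation=cv2.INTER_CUBIC)
cv2.imwrite("pics/scenec.png",B); print(A.shape,B.shape)
E
```

```text
(399, 798, 3) (598, 736, 3)
```

View pics/topc.png

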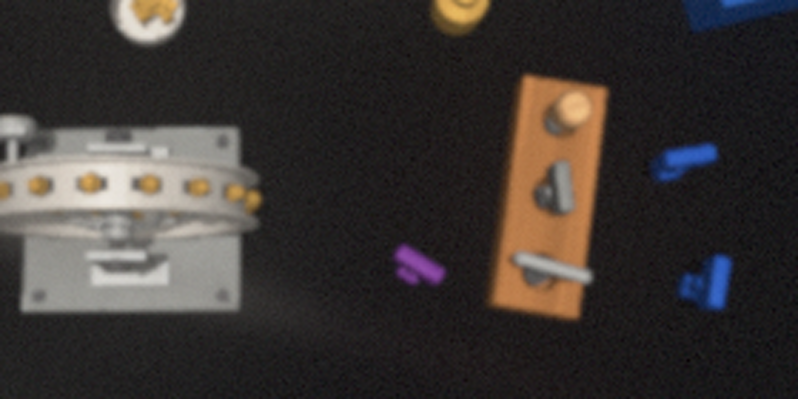

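View pics/scenec.png

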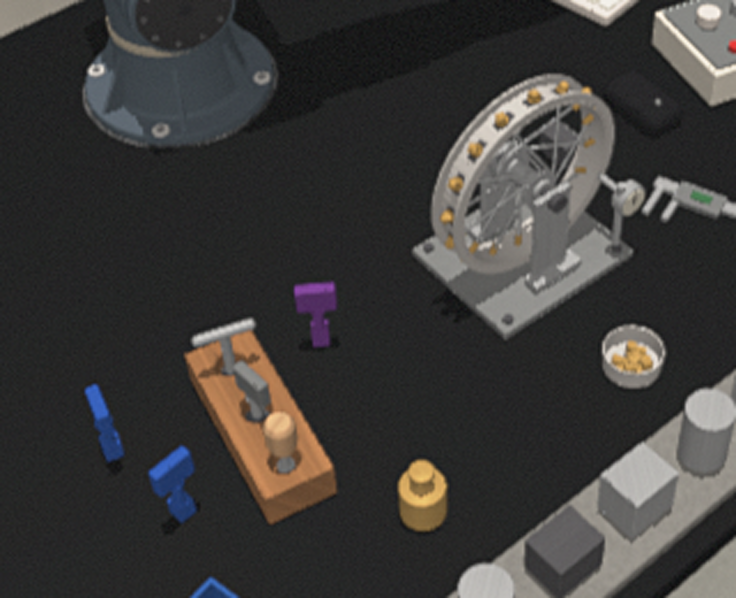

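The grey flag-handle key stands in the block's middle hole, at top crop (560,187), which is full-image pixel (446,266). In the scene crop it is at (250,390). The other candidates are blue keys at top crop (690,158) and (710,285) and a purple one at (418,265). They are free-standing and the wrong colour, so the grey one fits. Next I'll fit the poses of the wheel and key.

```bash
cat > fit.py <<'E'
from h import *
from scipy.optimize import least_squares, minimize
ims={c:cv2.imread(f"pics/{c}0.png") for c in("top","scene")}
# wheel
blobs={}
for c,(x0,y0,x1,y1) in {"top":(225,250,345,285),"scene":(285,160,370,245)}.items():
    hsv=cv2.cvtColor(ims[c],cv2.COLOR_BGR2HSV); m=((hsv[...,0]>10)&(hsv[...,0]<28)&(hsv[...,1]>120)&(hsv[...,2]>90)).astype(np.uint8)
    z=np.zeros_like(m); z[y0:y1,x0:x1]=m[y0:y1,x0:x1]
    n,l,s,ce=cv2.connectedComponentsWithStats(z); blobs[c]=np.array([ce[i] for i in range(1,n) if s[i,4]>=6])
    print(c,blobs[c].round(1).tolist())
def tips(p,r=.1155):
    x,y,yaw,phi=p; ex=np.array([np.cos(yaw),np.sin(yaw),0]); ey=np.array([-np.sin(yaw),np.cos(yaw),0])
    return [np.array([x,y,.132])+r*(np.cos(a+phi)*np.array([0,0,1])+np.sin(a+phi)*ey) for a in np.radians(22.5)*np.arange(-4,5)]
def res(p):
    out=[]
    for c in blobs:
        P=np.array([px(c,t) for t in tips(p)])
        P=P[2:7] if c=="top" else P[1:8]
        for q in P: out+=[np.clip(np.linalg.norm(blobs[c]-q,axis=1).min(),0,4)]
    return np.array(out)
best=None
for ph in np.radians([-6,-3,0,3,6]):
  for yw in np.radians([-6,0,6]):
   for dx in (-.008,0,.008):
    s=least_squares(res,[.528+dx,.12,yw,ph],x_scale=[.01,.01,.1,.1],diff_step=1e-3,loss="soft_l1")
    if best is None or s.cost<best.cost: best=s
p=best.x; print("wheel",p[:2].round(4),np.degrees(p[2:]).round(2),best.cost,best.fun.round(1))
for i,t in zip((3,2,1),tips(p,.1205)[3:6]): print("hole",i,t.round(4))
# key
K={}
for c,q in {"top":(446,265),"scene":(210,298)}.items():
    grab_frame(c); ds=trace(c,"key")
    ds=[d["mask"] for d in ds if np.linalg.norm(np.argwhere(d["mask"]).mean(0)[::-1]-q)<12]
    print(c,len(ds)); K[c]=ds[0] if ds else None
    if ds: print(np.argwhere(ds[0]).mean(0)[::-1],ds[0].sum())
def sil(c,p):
    x,y,yaw,tx,ty=p; m=np.zeros((480*4,640*4),np.uint8); R=cv2.Rodrigues(np.array([tx,ty,0.]))[0]@cv2.Rodrigues(np.array([0,0,yaw]))[0]
    for hx,hy,z0,z1 in((7,22,55,89),(6,6,30,55)):
        V=np.array([[sx*hx,sy*hy,z] for sx in(-1,1) for sy in(-1,1) for z in(z0,z1)])/1000
        P=np.array([px(c,R@v+[x,y,.015]) for v in V]); cv2.fillConvexPoly(m,cv2.convexHull(((P+.5)*4).astype(np.int32)),255)
    return cv2.resize(m,(640,480),interpolation=cv2.INTER_AREA)/255.
def cost(p): return sum(np.abs(sil(c,p)-cv2.GaussianBlur(K[c].astype(float),(0,0),.01)).sum() for c in K if K[c] is not None)+ (p[3]**2+p[4]**2)*300
b=None
for yw in np.radians([-30,-15,0,15,30]):
    x0=np.array([.545,-.248,yw,0,0]); S=np.vstack([x0]+[x0+np.eye(5)[i]*[.006,.006,.15,.05,.05][i] for i in range(5)])
    s=minimize(cost,x0,method="Nelder-Mead",options=dict(initial_simplex=S,maxfev=500))
    if b is None or s.fun<b.fun:b=s
print("key",b.x.round(4),np.degrees(b.x[2]),b.fun)
for c in("top","scene"):
    for d in boxes_of(c,"rack_hole1")[:3]: print(c,w(c,d["position"]).round(4),d["confidence"])
    m=trace(c,"rack")
    if m: print("rack",c,cv2.minAreaRect(np.argwhere(m[0]["mask"])[:,::-1].astype(np.float32)))
E
python3 fit.py
```

```text
top [[263.0, 264.8], [281.3, 264.0], [302.0, 264.2], [245.5, 267.8], [319.4, 265.4], [335.8, 268.6]]
scene [[344.2, 167.6], [355.0, 168.5], [331.9, 171.8], [317.7, 181.7], [355.4, 181.5], [306.1, 194.8], [297.9, 209.6], [294.1, 223.6], [295.2, 234.9], [305.5, 237.4]]Traceback (most recent call last):
  File "fit.py", line 25, in <module>
    s=least_squares(res,[.528+dx,.12,yw,ph],x_scale=[.01,.01,.1,.1],diff_step=1e-3,loss="soft_l1")
    return func(*args, **kwargs)
    result = trf(vector_fun.fun, vector_fun.jac, x0, f0, J0, lb, ub, ftol, xtol,
                 gtol, max_nfev, x_scale, loss_function, tr_solver,
                 tr_options.copy(), verbose, callback=callback_wrapped)
    return trf_no_bounds(
        fun, jac, x0, f0, J0, ftol, xtol, gtol, max_nfev, x_scale,
        loss_function, tr_solver, tr_options, verbose, callback=callback)
    f_new = fun(x_new)
    self._update_fun()
    ~~~~~~~~~~~~~~~~^^
    self.f = self.fun_wrapped(xp_copy(self.x))
             ~~~~~~~~~~~~~~~~^^^^^^^^^^^^^^^^^
    return np.atleast_1d(self.fun(x))
                         ~~~~~~~~^^^
    return self.f(x, *self.args, **self.kwargs)
           ~~~~~~^^^^^^^^^^^^^^^^^^^^^^^^^^^^^^
  File "fit.py", line 17, in res
    P=np.array([px(c,t) for t in tips(p)])
                ~~^^^^^
  File "h.py", line 6, in px
    c=camera_info(cam); p=np.array(c["R"])@np.array(X)+np.array(c["t"]); return np.array([c["fx"]*p[0]/p[2]+c["cx"],c["fy"]*p[1]/p[2]+c["cy"]])
ValueError: time passes only in moves, steps and waits
```

```bash
python3 - <<'E'
s=open("h.py").read()
s=s.replace("import numpy as np, cv2","import numpy as np, cv2, functools").replace("def w(","CI=functools.lru_cache(None)(camera_info)\ndef w(").replace("c=camera_info(cam)","c=CI(cam)")
open("h.py","w").write(s)
s=open("fit.py").read()
i=s.index("    s=least_squares"); j=s.index("    if best is None")
s=s[:i]+"""    x0=np.array([.528+dx,.12,yw,ph]); s=minimize(lambda p:np.sqrt(1+res(p)**2).sum(),x0,method="Nelder-Mead",options=dict(initial_simplex=np.vstack([x0]+[x0+np.eye(4)[i]*[.004,.004,.04,.04][i] for i in range(4)]),xatol=1e-5,maxfev=300))
"""+s[j:].replace("best.cost","best.fun").replace("s.cost","s.fun").replace("best.fun,best.fun.round(1)","best.fun,res(p).round(1)")
open("fit.py","w").write(s)
E
time python3 fit.py
```

```text
top [[263.0, 264.8], [281.3, 264.0], [302.0, 264.2], [245.5, 267.8], [319.4, 265.4], [335.8, 268.6]]
scene [[344.2, 167.6], [355.0, 168.5], [331.9, 171.8], [317.7, 181.7], [355.4, 181.5], [306.1, 194.8], [297.9, 209.6], [294.1, 223.6], [295.2, 234.9], [305.5, 237.4]]
wheel [0.5366 0.1303] [ -1.55 -19.24] 17.503267457316927 [2.7 1.4 0.4 0.4 0.6 1.1 0.8 0.5 1.3 1.1 1.1 0.5]
hole 3 [0.5345 0.0501 0.2219]
hole 2 [0.5356 0.0906 0.2458]
hole 1 [0.5368 0.1372 0.2523]
top 1
[444.47530864 266.35802469] 162
scene 1
[209.15679443 298.96515679] 287
key [ 0.5524 -0.2593  1.5377 -0.0792 -0.1391] 88.10219240007383 124.42600812690127
top [ 0.5298 -0.2476  0.0485] 0.77
rack top ((441.3677062988281, 268.6007080078125), (32.09612274169922, 81.34040069580078), 7.72182559967041)
scene [ 0.5664 -0.2707  0.0423] 0.58
scene [0.5361 0.1095 0.1478] 0.35
rack scene ((212.93399047851562, 313.4811096191406), (83.33631896972656, 35.93757629394531), 60.945396423339844)
real	0m43.923s
user	0m25.626s
sys	0m16.367s
```

```bash
cat > fit2.py <<'E'
from h import *
from scipy.optimize import minimize
ims={c:cv2.imread(f"pics/{c}0.png") for c in("top","scene")}
G={}
for c,(x0,y0,x1,y1) in {"top":(432,250,462,284),"scene":(196,284,224,318)}.items():
    hsv=cv2.cvtColor(cv2.GaussianBlur(ims[c],(0,0),.6),cv2.COLOR_BGR2HSV); m=((hsv[...,1]<95)&(hsv[...,2]>60))
    z=np.zeros(m.shape,np.uint8); z[y0:y1,x0:x1]=m[y0:y1,x0:x1]
    n,l,s,ce=cv2.connectedComponentsWithStats(z); k=1+np.argmax(s[1:,4]); G[c]=(l==k)
    print(c,s[k],ce[k])
def sil(c,p):
    x,y,yaw=p; m=np.zeros((1920,2560),np.uint8); R=cv2.Rodrigues(np.array([0,0,yaw]))[0]
    for hx,hy,z0,z1 in((7,22,55,89),(6,6,30,55)):
        V=np.array([[sx*hx,sy*hy,z] for sx in(-1,1) for sy in(-1,1) for z in(z0,z1)])/1000
        P=np.array([px(c,R@v+[x,y,.015]) for v in V]); cv2.fillConvexPoly(m,cv2.convexHull(((P+.5)*4).astype(np.int32)),255)
    return cv2.resize(m,(640,480),interpolation=cv2.INTER_AREA)/255.
for cams in (("top",),("scene",),("top","scene")):
    cost=lambda p:sum(np.abs(sil(c,p)-G[c]).sum() for c in cams); b=None
    for yw in np.radians([60,80,100,120]):
        x0=np.array([.54,-.25,yw]); S=np.vstack([x0]+[x0+np.eye(3)[i]*[.006,.006,.15][i] for i in range(3)])
        s=minimize(cost,x0,method="Nelder-Mead",options=dict(initial_simplex=S,maxfev=150))
        if b is None or s.fun<b.fun:b=s
    print(cams,b.x[:2].round(4),np.degrees(b.x[2]).round(1),b.fun.round(1))
# nipples: triangulate
A={1:([263,264.8],[344.2,167.6]),2:([281.3,264.],[331.9,171.8]),3:([302,264.2],[317.7,181.7])}
for i,(a,b_) in A.items():
    f=lambda X:((px("top",X)-a)**2).sum()+((px("scene",X)-b_)**2).sum()
    s=minimize(f,[.53,.1,.24],method="Nelder-Mead",options=dict(xatol=1e-6,fatol=1e-8,maxfev=2000)); print(i,s.x.round(4),round(s.fun,2))
top=ims["top"]; cv2.imwrite("pics/cmp.png",np.hstack([cv2.resize(ims["scene"][270:330,180:240],(400,400)),cv2.resize(np.where(G["scene"][270:330,180:240,None],255,ims["scene"][270:330,180:240]).astype(np.uint8),(400,400))]))
E
python3 fit2.py
```

```text
top [438 256  14  19 179] [445.20670391 266.09497207]
scene [196 284  22  30 317] [207.85804416 298.00946372]
('top',) [ 0.5436 -0.252 ] 92.7 46.5
('scene',) [ 0.5423 -0.2551] 88.3 96.4
('top', 'scene') [ 0.5424 -0.2538] 87.5 166.0
1 [0.5377 0.1791 0.2341] 0.09
2 [0.5368 0.1377 0.2435] 0.1
3 [0.5356 0.0928 0.237 ] 0.42
```

View pics/cmp.png

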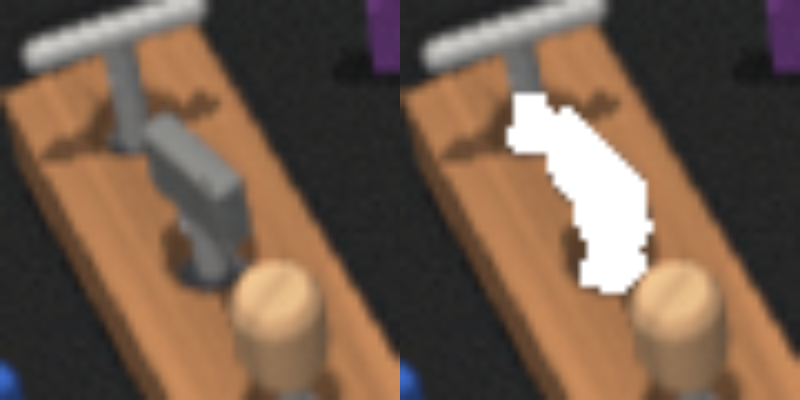

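The enlarged crop confirms the grey flag key in the middle hole. Its scene mask has taken in part of the tee driver's shank, so I'll cut that part out and refit.

```bash
sed -i 's/(196,284,224,318)/(202,284,224,315)/; s/^# nipples.*/import sys; print([ [ (lambda c,z,u: ((lambda d,o:(o+d*(z-o[2])\/d[2]).round(4).tolist())(CI(c)["R"].T@np.array([(u[0]-CI(c)["cx"])\/CI(c)["fx"],(u[1]-CI(c)["cy"])\/CI(c)["fy"],1]),-np.array(CI(c)["R"]).T@np.array(CI(c)["t"]))))(c,.104,u) for u in us] for c,us in (("scene",[(204.4,288.9),(215.4,297.4)]),("top",[(445.4,256.8),(449.3,274.4)]))]); sys.exit()/' fit2.py; sed -i 's/c,(x0,y0,x1,y1) in {"top"/c,(x0,y0,x1,y1) in {"top"/' fit2.py; python3 fit2.py
python3 - <<'E'
import sys; sys.path.insert(0,".")
from h import *
im=cv2.imread("pics/top0.png"); cv2.imwrite("pics/key_top.png",cv2.resize(im[240:295,420:475],(600,600),interpolation=cv2.INTER_CUBIC))
E
```

```text
top [438 256  14  19 179] [445.20670391 266.09497207]
scene [202 286  16  28 269] [209.47211896 299.7732342 ]
('top',) [ 0.5436 -0.252 ] 92.7 46.5
('scene',) [ 0.5452 -0.2553] 86.5 55.9
('top', 'scene') [ 0.5434 -0.2543] 86.6 122.5
[[[0.5278, -0.255, 0.104], [0.565, -0.2503, 0.104]], [[0.5626, -0.2482, 0.104], [0.5189, -0.2545, 0.104]]]
```

View pics/key_top.png

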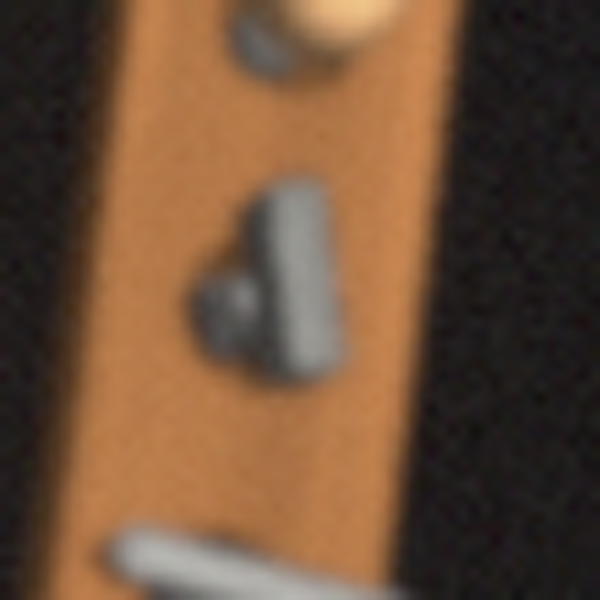

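The key's flag runs at about 6.5° from world x, with its top centre near (0.5435, -0.2525). I'm moving over it now.

>>> play_rows(rows=[[-0.3,[-2.68,-2.88,-0.3],[0,0,0]],[-0.3,[-2.68,-2.88,-0.3],[0,0,0]],[-0.3,[-2.68,-2.88,-0.3],[0,0,0]],[-0.3,[-2.68,-2.88,-0.3],[0,0,0]],[-0.3,[-2.68,-2.88,-0.3],[0,0,0]],[-0.3,[-2.68,-2.88,-0.3],[0,0,0]],[-0.3,[-2.68,-2.88,0],[0,0,0]],[-0.3,[-2.68,-2.88,0],[0,0,0]]], grip_force=60)

```text
t: 1.9
tool_pos: [0.2815, 0.2305, 0.2496]
tcp_rot: [0.0, 0.125, 0.992, 0.0]
force: [1.1, 0.8, -0.1]
width: 0.0554
grip_force: 0.0
```

>>> play_rows(rows=[[-0.3,[-2.68,-2.88,0],[0,0,0]],[-0.3,[-2.68,-2.88,0],[0,0,0]],[-0.3,[-2.68,-2.88,0],[0,0,0]],[-0.3,[-2.68,-2.88,0],[0,0,0]],[-0.3,[-2.68,-2.88,0],[0,0,0]],[-0.3,[-2.68,-2.88,0],[0,0,0]],[-0.3,[-2.68,-2.88,0],[0,0,0]]])

```text
t: 2.6
tool_pos: [0.413, -0.0118, 0.2495]
tcp_rot: [0.0, 0.126, 0.992, 0.0]
force: [0.9, 1.1, -0.3]
width: 0.0557
grip_force: 0.0
```

>>> play_rows(rows=[[-0.3,[-2.68,-2.88,0],[0,0,0]],[-0.3,[-2.68,-2.88,0],[0,0,0]],[-0.3,[-2.68,-2.88,0],[0,0,0]],[-0.3,[-2.68,-2.88,0],[0,0,0]],[-0.3,[-2.68,-2.88,0],[0,0,0]],[-0.3,[-2.68,-2.88,0],[0,0,0]],[-0.3,[-2.68,-2.88,0],[0,0,0]]])

```text
t: 3.3
tool_pos: [0.5445, -0.2537, 0.2493]
tcp_rot: [0.0, 0.126, 0.992, -0.0]
force: [0.2, 0.5, 0.3]
width: 0.0557
grip_force: 0.0
```

>>> play_rows(rows=[[-0.3,[0,0,0],[0,0,-7]],[-0.3,[0,0,0],[0,0,-7]],[-0.3,[0,0,0],[0,0,-7]],[-0.3,[0,0,0],[0,0,0]]])

```text
t: 3.7
tool_pos: [0.5439, -0.2523, 0.2491]
tcp_rot: [-0.0, -0.058, 0.998, 0.0]
force: [0.1, -0.4, 0.6]
width: 0.0557
grip_force: 0.0
```

```bash
cat > st.py <<'E'
from h import *
from scipy.spatial.transform import Rotation as Ro
import sys
o=sensors.get_obs(); q=o["tcp_rot"]; R=Ro.from_quat([q[1],q[2],q[3],q[0]]).as_matrix()
print("t",round(o["t"],2),"pos",o["tool_pos"].round(4),"q",o["q"].round(3),"F",o["force"].round(2),"M",o["ft_torque"].round(3),"w",o["width"].round(4),"gf",o["grip_force"].round(1)); print("R",R.round(3).tolist())
E
python3 st.py
```

```text
Traceback (most recent call last):
  File "st.py", line 5, in <module>
    print("t",round(o["t"],2),"pos",o["tool_pos"].round(4),"q",o["q"].round(3),"F",o["force"].round(2),"M",o["ft_torque"].round(3),"w",o["width"].round(4),"gf",o["grip_force"].round(1)); print("R",R.round(3).tolist())
                                                                                                                                       ^^^^^^^^^^^^^^^^
AttributeError: 'float' object has no attribute 'round'
```

>>> play_rows(rows=[[-0.3,[0,0,4],[0,0,0]],[-0.3,[0,0,4],[0,0,0]],[-0.3,[0,0,4],[0,0,0]],[-0.3,[0,0,3.5],[0,0,0]],[-0.3,[0,0,2.8],[0,0,0]],[-0.3,[0,0,0],[0,0,0]],[-0.3,[0,0,0],[0,0,0]]])

```text
t: 4.4
tool_pos: [0.544, -0.2521, 0.0668]
tcp_rot: [-0.0, -0.056, 0.998, 0.0]
force: [0.4, -0.6, 1.0]
width: 0.0555
grip_force: 0.0
```

```bash
sed -i 's/o\["width"\].round(4)/round(float(o["width"]),4)/;s/o\["grip_force"\].round(1)/round(float(o["grip_force"]),1)/' st.py; python3 st.py; python3 - <<'E'
from h import *
a=grab_frame("scene"); b=grab_frame("top")
f=lambda im,x,y,r:cv2.resize(im[y-r:y+r,x-r:x+r],(400,400),interpolation=cv2.INTER_CUBIC)
cv2.imwrite("pics/g1.png",np.hstack([f(a,208,290,50),f(b,446,266,40)]))
E
```

```text
t 4.4 pos [ 0.544  -0.2521  0.0668] q [-0.434  0.46  -0.118  0.993 -0.    -0.547] F [ 0.41 -0.64  1.01] M [-0.041 -0.007 -0.06 ] w 0.0555 gf 0.0
R [[-0.994, -0.113, -0.0], [-0.113, 0.994, 0.0], [0.0, 0.0, -1.0]]
```

View pics/g1.png

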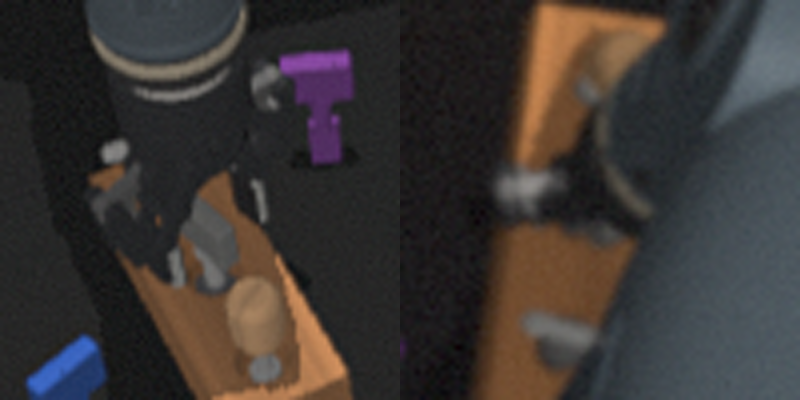

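The flag sits between the two pads: they are at about (177,265) and (258,200) in the left crop, with the flag at (212,230). Closing and lifting.

>>> play_rows(rows=[[1,[0,0,0],[0,0,0]],[1,[0,0,0],[0,0,0]],[1,[0,0,0],[0,0,0]],[1,[0,0,0],[0,0,0]],[1,[0,0,0],[0,0,0]],[1,[0,0,0],[0,0,0]]], grip_force=70)

```text
t: 5.1
tool_pos: [0.5444, -0.2523, 0.0673]
tcp_rot: [0.001, -0.057, 0.998, -0.0]
force: [-0.4, 1.0, 6.1]
width: 0.0132
grip_force: 68.2
```

```bash
python3 st.py
```

```text
t 5.1 pos [ 0.5444 -0.2523  0.0673] q [-0.434  0.459 -0.118  0.992 -0.    -0.549] F [-0.41  1.03  6.14] M [0.113 0.208 0.049] w 0.0132 gf 68.2
R [[-0.993, -0.114, 0.001], [-0.114, 0.993, -0.001], [-0.001, -0.001, -1.0]]
```

>>> play_rows(rows=[[1,[0,0,-0.5],[0,0,0]],[1,[0,0,-2.5],[0,0,0]],[1,[0,0,-4],[0,0,0]],[1,[0,0,-4],[0,0,0]],[1,[0,0,-4],[0,0,0]],[1,[0,0,-4],[0,0,0]],[1,[0,0,-4],[0,0,0]],[1,[0,0,-4],[0,0,0]]])

```text
t: 5.9
tool_pos: [0.5435, -0.2519, 0.3383]
tcp_rot: [0.0, -0.057, 0.998, -0.0]
force: [0.6, -1.6, 0.5]
width: 0.0134
grip_force: 68.2
```

```bash
python3 st.py; cat > fit3.py <<'E'
from h import *
from scipy.optimize import least_squares
T={1:(263,264.8),2:(281.3,264.),3:(302,264.2),0:(245.5,267.8),4:(319.4,265.4),5:(335.8,268.6)}
S={1:(344.2,167.6),2:(331.9,171.8),3:(317.7,181.7),4:(306.1,194.8),5:(297.9,209.6)}
def geo(p,i,r,off=0):
    x,y,yaw,phi=p[:4]; a=phi+np.radians(22.5)*(2-i); ey=np.array([-np.sin(yaw),np.cos(yaw),0]); ez=np.array([0,0,1.])
    n=np.cos(a)*ez+np.sin(a)*ey; t=np.cos(a)*ey-np.sin(a)*ez
    return np.array([x,y,.132])+r*n+off*t,n,t
def res(p):
    out=[]
    for c,D in(("top",T),("scene",S)):
        for i,u in D.items(): out+=list((px(c,geo(p,i,p[4],p[5+i])[0])-u)/.4)
    return np.array(out+[(p[4]-.113)/.0015]+list(p[5:]/.002))
s=least_squares(res,[.5366,.1303,-.027,.057,.113]+[0]*6,x_scale=[.01,.01,.1,.1,.01]+[.002]*6)
p=s.x; cov=np.sqrt(np.diag(np.linalg.inv(s.jac.T@s.jac)))
print(p[:5].round(4),np.degrees(p[2:4]).round(2),"off mm",(p[5:]*1e3).round(1),"sd",(cov*1e3).round(1),s.cost)
np.save("wheel.npy",p)
E
python3 fit3.py
```

```text
t 5.9 pos [ 0.5435 -0.2519  0.3383] q [-0.434  0.368  0.443  1.646 -0.    -0.549] F [ 0.56 -1.58  0.49] M [-0.033 -0.054  0.019] w 0.0134 gf 68.2
R [[-0.993, -0.114, 0.0], [-0.114, 0.993, -0.0], [-0.0, -0.0, -1.0]]
[ 0.5363  0.1295 -0.0234  0.0749  0.1146] [-1.34  4.29] off mm [ 8.3 -2.  -0.9 -1.8 -0.1 -2.8] sd [ 0.3  0.9  4.8 12.1  0.5  1.6  1.1  1.1  1.1  1.1  1.2] 54.249146885138096
```

```bash
sed -i 's/,0:(245.5,267.8)//' fit3.py; cat > plan.py <<'E'
# usage: plan.py nipple standoff_mm(mouth above tip) extra_t_mm spin_deg
from fit3 import *; import sys
from scipy.spatial.transform import Rotation as Ro
i=int(sys.argv[1]); so,et,sp=map(float,sys.argv[2:5]); L=.0523
c,n,t=geo(p,i,.1205,p[5+i]); tgt=c+n*(L+so/1e3)+t*et/1e3
Rt=np.column_stack([-t,np.cross(n,t),-n])@Ro.from_euler("z",sp,degrees=True).as_matrix()
o=sensors.get_obs(); q=o["tcp_rot"]; R=Ro.from_quat([q[1],q[2],q[3],q[0]]).as_matrix()
print("tip",c.round(4),"n",n.round(3),"t",t.round(3),"tgt",tgt.round(4),"pos",o["tool_pos"].round(4))
print("shift now-frame cm",(R.T@(tgt-o["tool_pos"])*100).round(2)); d=R.T@Rt
e=Ro.from_matrix(d).as_euler("ZYX",degrees=True); print("turn: rz",e[0].round(2),"then ry",e[1].round(2),"then rx",e[2].round(2))
f=o["force"]; print("q",o["q"].round(2),"F n,t,ax:",[round(float(f@v),2) for v in(n,t,np.cross(t,n))])
E
python3 plan.py 1 25 0 0
```

```text
[ 0.5365  0.1268 -0.0276  0.0839  0.1132] [-1.58  4.81] off mm [-0.   0.5  1.  -0.5  0.9 -2.2] sd [ 0.4  1.   6.  12.9  0.6  2.   1.2  1.1  1.1  1.1  1.2] 31.426588510330603
tip [0.5381 0.1826 0.2388] n [0.013 0.459 0.889] t [ 0.025  0.888 -0.459] tgt [0.5391 0.218  0.3075] pos [ 0.5435 -0.2519  0.3383]
shift now-frame cm [-4.94 46.73  3.07]
turn: rz -81.85 then ry 27.3 then rx -0.01
q [-0.43  0.37  0.44  1.65 -0.   -0.55] F n,t,ax: [-0.29, -1.61, 0.6]
```

>>> play_rows(rows=[[1,[-0.49,4.67,0],[0,0,0]],[1,[-0.49,4.67,0],[0,0,0]],[1,[-0.49,4.67,0],[0,0,0]],[1,[-0.49,4.67,0],[0,0,0]],[1,[-0.49,4.67,0],[0,0,0]],[1,[-0.49,4.67,0],[0,0,0]],[1,[-0.49,4.67,0],[0,0,0]],[1,[-0.49,4.67,0],[0,0,0]]])

```text
t: 6.7
tool_pos: [0.5395, 0.1254, 0.3366]
tcp_rot: [0.0, -0.057, 0.998, -0.0]
force: [0.6, -0.4, 0.0]
width: 0.013
grip_force: 68.6
```

>>> play_rows(rows=[[1,[-0.49,4.67,0],[0,0,0]],[1,[-0.49,4.67,0],[0,0,0]],[1,[0,0,0],[0,0,-8.2]],[1,[0,0,0],[0,0,-8.2]],[1,[0,0,0],[0,0,-8.2]],[1,[0,0,0],[0,0,-8.2]],[1,[0,0,0],[0,0,-8.2]],[1,[0,0,0],[0,0,-8.2]]])

```text
t: 7.5
tool_pos: [0.5389, 0.2174, 0.3363]
tcp_rot: [-0.0, -0.47, 0.882, -0.0]
force: [-0.5, 0.6, -0.5]
width: 0.013
grip_force: 68.6
```

>>> play_rows(rows=[[1,[0,0,0],[0,0,-8.2]],[1,[0,0,0],[0,0,-8.2]],[1,[0,0,0],[0,0,-8.2]],[1,[0,0,0],[0,0,-8]],[1,[0,0,0],[0,6.8,0]],[1,[0,0,0],[0,6.8,0]],[1,[0,0,0],[0,6.8,0]],[1,[0,0,0],[0,6.9,0]]])

```text
t: 8.3
tool_pos: [0.5393, 0.2174, 0.3373]
tcp_rot: [-0.17, -0.677, 0.697, -0.166]
force: [1.4, 0.1, -1.4]
width: 0.0135
grip_force: 68.7
```

```bash
python3 plan.py 1 20 0 0
```

```text
[ 0.5365  0.1268 -0.0276  0.0839  0.1132] [-1.58  4.81] off mm [-0.   0.5  1.  -0.5  0.9 -2.2] sd [ 0.4  1.   6.  12.9  0.6  2.   1.2  1.1  1.1  1.1  1.2] 31.426588510330603
tip [0.5381 0.1826 0.2388] n [0.013 0.459 0.889] t [ 0.025  0.888 -0.459] tgt [0.539  0.2157 0.3031] pos [0.5393 0.2174 0.3373]
shift now-frame cm [-1.43  0.03  3.12]
turn: rz -0.08 then ry -0.21 then rx -0.08
q [ 0.58  0.55  0.63  1.95 -0.39 -0.9 ] F n,t,ax: [-1.17, 0.74, 1.43]
```

>>> play_rows(rows=[[1,[-0.7,0,1.5],[0,0,0]],[1,[-0.7,0,1.6],[0,0,0]],[1,[0,0,0],[0,0,0]],[1,[0,0,0],[0,0,0]]])

```text
t: 8.7
tool_pos: [0.5389, 0.2155, 0.3028]
tcp_rot: [-0.169, -0.677, 0.697, -0.164]
force: [-0.7, -1.1, -1.0]
width: 0.0129
grip_force: 68.8
```

```bash
python3 plan.py 1 20 0 0; python3 - <<'E'
from h import *
a=grab_frame("scene"); b=grab_frame("top")
cv2.imwrite("pics/h1s.png",a);cv2.imwrite("pics/h1t.png",b)
f=lambda im,x,y,r:cv2.resize(im[y-r:y+r,x-r:x+r],(400,400),interpolation=cv2.INTER_CUBIC)
cv2.imwrite("pics/h1.png",np.hstack([f(a,345,155,35),f(b,270,262,35)]))
E
```

```text
[ 0.5365  0.1268 -0.0276  0.0839  0.1132] [-1.58  4.81] off mm [-0.   0.5  1.  -0.5  0.9 -2.2] sd [ 0.4  1.   6.  12.9  0.6  2.   1.2  1.1  1.1  1.1  1.2] 31.426588510330603
tip [0.5381 0.1826 0.2388] n [0.013 0.459 0.889] t [ 0.025  0.888 -0.459] tgt [0.539  0.2157 0.3031] pos [0.5389 0.2155 0.3028]
shift now-frame cm [-0.01 -0.01 -0.03]
turn: rz -0.04 then ry -0.01 then rx 0.04
q [ 0.58  0.54  0.53  1.85 -0.39 -0.91] F n,t,ax: [-1.42, -0.55, -0.65]
```

View pics/h1.png

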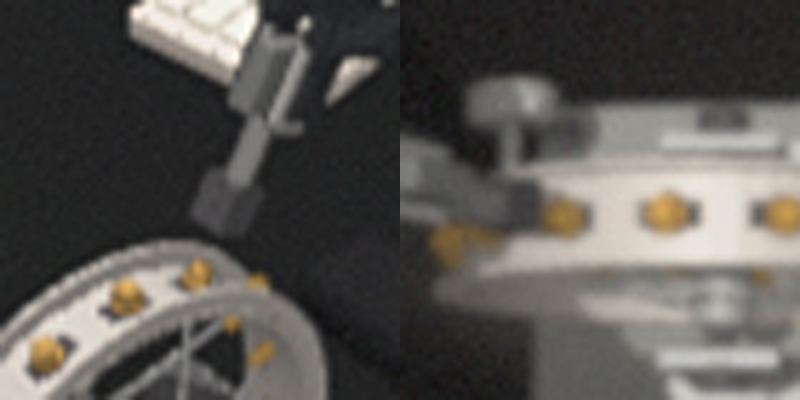

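```bash
python3 - <<'E'
import sys; sys.argv=["",1,0,0,0]
from plan import *
P=o["tool_pos"]
for c,(x,y) in(("scene",(345,155)),("top",(270,262))):
    g=lambda X:((px(c,X)+.5-[x-35,y-35])*400/70).round(0)
    K=lambda z,dx=0,dy=0:P-n*(L)+n*z*.001+R[:,0]*dx*.001+R[:,1]*dy*.001
    print(c,"mouth",g(K(0)),"sock mid",g(K(11)),"sock top",g(K(22)),"shank mid",g(K(38)),"flag mid",g(K(72)),"1mm tx",(g(K(0,10))-g(K(0)))/10,"1mm ty",(g(K(0,0,10))-g(K(0)))/10)
    print([g(K(z,a,b)).tolist() for z in(0,22) for a in(-9.25,9.25) for b in(-9.25,9.25)])
    for k in(1,2,3): print(k,[g(geo(p,k,r,p[5+k])[0]).tolist() for r in(.1205,.115,.108)])
E
```

```text
[ 0.5365  0.1268 -0.0276  0.0839  0.1132] [-1.58  4.81] off mm [-0.   0.5  1.  -0.5  0.9 -2.2] sd [ 0.4  1.   6.  12.9  0.6  2.   1.2  1.1  1.1  1.1  1.2] 31.426588510330603
tip [0.5381 0.1826 0.2388] n [0.013 0.459 0.889] t [ 0.025  0.888 -0.459] tgt [0.5387 0.2066 0.2853] pos [0.5393 0.2155 0.3036]
shift now-frame cm [-0.04  0.03  2.03]
turn: rz -0.09 then ry 0.05 then rx -0.03
q [ 0.58  0.54  0.53  1.85 -0.39 -0.91] F n,t,ax: [-1.25, -0.01, -0.57]
scene mouth [224. 223.] sock mid [234. 200.] sock top [243. 178.] shank mid [258. 145.] flag mid [289.  73.] 1mm tx [-1.5  0. ] 1mm ty [-1.6 -1.2]
[[252.0, 233.0], [223.0, 212.0], [225.0, 233.0], [196.0, 212.0], [272.0, 188.0], [242.0, 167.0], [244.0, 188.0], [215.0, 167.0]]
1 [[206.0, 263.0], [202.0, 274.0], [195.0, 288.0]]
2 [[130.0, 283.0], [129.0, 293.0], [128.0, 306.0]]
3 [[44.0, 341.0], [47.0, 348.0], [51.0, 358.0]]
top mouth [121. 210.] sock mid [103. 206.] sock top [ 84. 202.] shank mid [ 56. 197.] flag mid [ -5. 184.] 1mm tx [ 2.1 -0.2] 1mm ty [-0.1  2.6]
[[102.0, 187.0], [100.0, 236.0], [141.0, 184.0], [140.0, 233.0], [65.0, 179.0], [63.0, 229.0], [105.0, 176.0], [103.0, 225.0]]
1 [[153.0, 217.0], [161.0, 219.0], [172.0, 221.0]]
2 [[265.0, 212.0], [268.0, 214.0], [272.0, 216.0]]
3 [[393.0, 213.0], [390.0, 215.0], [386.0, 218.0]]
```

Both views show the socket lined up with nipple 1: the mouth is at (220,228) and the nipple at (197,275) in the scene crop. The key may sit about 2 mm lower than my model. Approaching gently.

>>> play_rows(rows=[[1,[0,0,0.7],[0,0,0]],[1,[0,0,0.6],[0,0,0]],[1,[0,0,0.2],[0,0,0]],[1,[0,0,0],[0,0,0]]])

```text
t: 9.2
tool_pos: [0.5388, 0.2083, 0.2888]
tcp_rot: [-0.17, -0.677, 0.697, -0.164]
force: [-0.1, 0.7, -0.3]
width: 0.0133
grip_force: 68.8
```

>>> play_rows(rows=[[1,[0,0,0.1],[0,0,0]],[1,[0,0,0.1],[0,0,0]],[1,[0,0,0],[0,0,0]]])

```text
t: 9.5
tool_pos: [0.5389, 0.2079, 0.2872]
tcp_rot: [-0.169, -0.677, 0.697, -0.165]
force: [0.4, -0.1, -1.2]
width: 0.0132
grip_force: 68.8
```

```bash
sed -i 's/^print(p\[:5\]/if 0: print(p[:5]/' fit3.py; cat >> plan.py <<'E'
# mouth depth below tip (model), along-t offset, cross offset
v=o["tool_pos"]-n*L-c; M=o["ft_torque"]
print("t",round(o["t"],2),"depth mm",round(-1e3*(v@n),2),"toff",round(1e3*(v@t),2),"ax",round(1e3*v@np.cross(t,n),2),"M@-n",round(float(-M@n),3),"M",M.round(3))
E
python3 plan.py 1 0 0 0
```

```text
tip [0.5381 0.1826 0.2388] n [0.013 0.459 0.889] t [ 0.025  0.888 -0.459] tgt [0.5387 0.2066 0.2853] pos [0.5389 0.2079 0.2872]
shift now-frame cm [0.03 0.01 0.23]
turn: rz -0.04 then ry 0.0 then rx 0.02
q [ 0.57  0.53  0.47  1.8  -0.39 -0.92] F n,t,ax: [-1.14, 0.45, 0.39]
t 9.5 depth mm -2.26 toff 0.3 ax 0.12 M@-n -0.005 M [ 0.487  0.033 -0.018]
```

>>> play_rows(rows=[[1,[0,0,0.1],[0,0,0]],[1,[0,0,0],[0,0,0]]])

```text
t: 9.7
tool_pos: [0.5389, 0.2074, 0.2862]
tcp_rot: [-0.169, -0.677, 0.697, -0.165]
force: [0.4, -0.0, -1.0]
width: 0.0132
grip_force: 68.8
```

>>> play_rows(rows=[[1,[0,0,0.1],[0,0,0]],[1,[0,0,0],[0,0,0]]])

```text
t: 9.9
tool_pos: [0.5388, 0.2069, 0.2853]
tcp_rot: [-0.169, -0.677, 0.697, -0.165]
force: [-1.2, -0.2, -1.8]
width: 0.0131
grip_force: 68.8
```

```bash
python3 plan.py 1 0 0 0
```

```text
tip [0.5381 0.1826 0.2388] n [0.013 0.459 0.889] t [ 0.025  0.888 -0.459] tgt [0.5387 0.2066 0.2853] pos [0.5388 0.2069 0.2853]
shift now-frame cm [0.03 0.01 0.02]
turn: rz -0.04 then ry -0.0 then rx 0.03
q [ 0.57  0.52  0.46  1.79 -0.39 -0.92] F n,t,ax: [-1.71, 0.62, -1.19]
t 9.9 depth mm -0.19 toff 0.29 ax 0.11 M@-n 0.006 M [ 0.507 -0.024 -0.001]
```

>>> play_rows(rows=[[1,[0,0,0.1],[0,0,0]],[1,[0,0,0],[0,0,0]]])

```text
t: 10.1
tool_pos: [0.5388, 0.2064, 0.2845]
tcp_rot: [-0.169, -0.677, 0.697, -0.164]
force: [0.0, 0.4, -0.9]
width: 0.0135
grip_force: 68.8
```

>>> play_rows(rows=[[1,[0,0,0.1],[0,0,0]],[1,[0,0,0],[0,0,0]]])

```text
t: 10.3
tool_pos: [0.5389, 0.2062, 0.2837]
tcp_rot: [-0.169, -0.677, 0.697, -0.164]
force: [-0.2, 1.5, -0.2]
width: 0.0134
grip_force: 68.9
```

```bash
python3 plan.py 1 0 0 0
```

```text
tip [0.5381 0.1826 0.2388] n [0.013 0.459 0.889] t [ 0.025  0.888 -0.459] tgt [0.5387 0.2066 0.2853] pos [0.5389 0.2062 0.2837]
shift now-frame cm [ 0.04  0.01 -0.16]
turn: rz -0.04 then ry 0.02 then rx 0.0
q [ 0.57  0.52  0.46  1.79 -0.39 -0.92] F n,t,ax: [0.49, 1.43, -0.2]
t 10.3 depth mm 1.56 toff 0.37 ax 0.15 M@-n 0.023 M [ 0.663  0.004 -0.038]
```

>>> play_rows(rows=[[1,[0,0,0.1],[0,0,0]],[1,[0,0,0],[0,0,0]]])

```text
t: 10.5
tool_pos: [0.5389, 0.2059, 0.2833]
tcp_rot: [-0.169, -0.677, 0.697, -0.165]
force: [-0.6, 3.3, 4.5]
width: 0.0133
grip_force: 69.9
```

```bash
python3 plan.py 1 0 0 0|tail -2
```

```text
q [ 0.57  0.52  0.45  1.78 -0.39 -0.92] F n,t,ax: [5.49, 0.8, -0.73]
t 10.5 depth mm 2.06 toff 0.35 ax 0.22 M@-n -0.008 M [ 0.664  0.101 -0.053]
```

>>> play_rows(rows=[[1,[0,0,0.02],[0,0,8]],[1,[0,0,0],[0,0,0]]])

```text
t: 10.7
tool_pos: [0.539, 0.2059, 0.2832]
tcp_rot: [-0.156, -0.625, 0.744, -0.176]
force: [-0.4, 3.5, 5.7]
width: 0.0132
grip_force: 69.9
```

>>> play_rows(rows=[[1,[0,0,0.02],[0,0,8]],[1,[0,0,0],[0,0,0]]])

```text
t: 10.9
tool_pos: [0.539, 0.2059, 0.2832]
tcp_rot: [-0.143, -0.572, 0.786, -0.187]
force: [-1.6, 4.2, 6.8]
width: 0.0132
grip_force: 70.1
```

```bash
python3 plan.py 1 0 0 0|tail -2
```

```text
q [ 0.57  0.52  0.45  1.78 -0.39 -0.63] F n,t,ax: [7.91, 0.58, -1.68]
t 10.9 depth mm 2.16 toff 0.39 ax 0.32 M@-n -0.007 M [ 0.706 -0.013  0.004]
```

>>> play_rows(rows=[[1,[0,0,0],[0,0,8]],[1,[0,0,0],[0,0,0]]])

```text
t: 11.1
tool_pos: [0.5391, 0.2059, 0.2832]
tcp_rot: [-0.13, -0.516, 0.824, -0.196]
force: [1.1, 4.8, 6.3]
width: 0.0131
grip_force: 70.0
```

>>> play_rows(rows=[[1,[0,0,0],[0,0,8]],[1,[0,0,0],[0,0,0]]])

```text
t: 11.3
tool_pos: [0.5391, 0.2059, 0.2832]
tcp_rot: [-0.116, -0.457, 0.858, -0.205]
force: [1.0, 3.8, 6.1]
width: 0.0137
grip_force: 70.0
```

```bash
python3 plan.py 1 0 0 0|tail -2
```

```text
q [ 0.57  0.52  0.45  1.78 -0.39 -0.36] F n,t,ax: [7.22, 0.62, 0.91]
t 11.3 depth mm 2.21 toff 0.37 ax 0.34 M@-n -0.017 M [ 0.675 -0.013  0.016]
```

>>> play_rows(rows=[[1,[0,0,0],[0,0,8]],[1,[0,0,0],[0,0,0]]])

```text
t: 11.5
tool_pos: [0.5391, 0.2059, 0.2831]
tcp_rot: [-0.101, -0.396, 0.887, -0.213]
force: [0.7, 3.8, 5.3]
width: 0.0132
grip_force: 69.9
```

>>> play_rows(rows=[[1,[0,0,0],[0,0,8]],[1,[0,0,0],[0,0,0]]])

```text
t: 11.7
tool_pos: [0.539, 0.2058, 0.283]
tcp_rot: [-0.086, -0.333, 0.913, -0.219]
force: [-0.4, 3.6, 4.9]
width: 0.0133
grip_force: 69.8
```

```bash
python3 plan.py 1 0 0 0|tail -2
```

```text
q [ 0.57  0.52  0.45  1.78 -0.39 -0.08] F n,t,ax: [5.94, 0.92, -0.47]
t 11.7 depth mm 2.33 toff 0.39 ax 0.31 M@-n -0.006 M [ 0.684 -0.    -0.003]
```

>>> play_rows(rows=[[1,[0,0,0.03],[0,0,8]],[1,[0,0,0],[0,0,0]]])

```text
t: 11.9
tool_pos: [0.539, 0.2058, 0.2829]
tcp_rot: [-0.071, -0.269, 0.934, -0.225]
force: [0.8, 4.1, 5.7]
width: 0.0131
grip_force: 69.9
```

>>> play_rows(rows=[[1,[0,0,0],[0,0,8]],[1,[0,0,0],[0,0,0]]])

```text
t: 12.1
tool_pos: [0.5392, 0.2054, 0.2823]
tcp_rot: [-0.056, -0.204, 0.95, -0.229]
force: [2.9, 0.5, -0.8]
width: 0.0133
grip_force: 68.9
```

```bash
python3 plan.py 1 0 0 0|tail -2
```

```text
q [ 0.57  0.52  0.45  1.78 -0.39  0.2 ] F n,t,ax: [-0.44, 0.86, 2.85]
t 12.1 depth mm 3.2 toff 0.33 ax 0.49 M@-n 0.01 M [ 0.621 -0.509  0.243]
```

Nipple 1's head caught at about 64° of spin. I'll centre the key and sink it.

>>> play_rows(rows=[[1,[-0.03,-0.01,0.1],[0,0,4]],[1,[0,0,0.1],[0,0,0]],[1,[0,0,0],[0,0,0]]])

```text
t: 12.4
tool_pos: [0.5393, 0.2043, 0.2801]
tcp_rot: [-0.049, -0.174, 0.956, -0.231]
force: [2.1, 1.3, -1.3]
width: 0.0134
grip_force: 68.8
```

```bash
python3 plan.py 1 0 0 0|tail -2
```

```text
q [ 0.57  0.52  0.45  1.78 -0.39  0.26] F n,t,ax: [-0.56, 1.82, 2.06]
t 12.4 depth mm 5.71 toff 0.37 ax 0.6 M@-n 0.019 M [ 0.762 -0.566  0.259]
```

>>> play_rows(rows=[[1,[-0.035,0.01,0.1],[0,0,0]],[1,[0,0,0.1],[0,0,0]],[1,[0,0,0],[0,0,0]]])

```text
t: 12.7
tool_pos: [0.5393, 0.2035, 0.2783]
tcp_rot: [-0.049, -0.172, 0.956, -0.231]
force: [2.6, 0.4, -0.7]
width: 0.0131
grip_force: 68.8
```

>>> play_rows(rows=[[1,[0,0,0.1],[0,0,0]],[1,[0,0,0],[0,0,0]]])

```text
t: 12.9
tool_pos: [0.5394, 0.2031, 0.2775]
tcp_rot: [-0.048, -0.172, 0.956, -0.231]
force: [2.1, 0.2, -1.2]
width: 0.0137
grip_force: 68.8
```

```bash
python3 plan.py 1 0 0 0|tail -2
```

```text
q [ 0.56  0.52  0.44  1.77 -0.39  0.26] F n,t,ax: [-0.9, 0.79, 2.1]
t 12.9 depth mm 8.49 toff 0.55 ax 0.72 M@-n 0.02 M [ 0.71  -0.499  0.225]
```

>>> play_rows(rows=[[1,[0,0,0.1],[0,0,0]],[1,[0,0,0],[0,0,0]]])

```text
t: 13.1
tool_pos: [0.5394, 0.203, 0.2773]
tcp_rot: [-0.048, -0.172, 0.957, -0.231]
force: [1.6, 3.3, 5.5]
width: 0.013
grip_force: 69.8
```

```bash
python3 plan.py 1 0 0 0|tail -2
```

```text
q [ 0.56  0.52  0.43  1.77 -0.39  0.26] F n,t,ax: [6.39, 0.44, 1.56]
t 13.1 depth mm 8.72 toff 0.53 ax 0.78 M@-n 0.038 M [ 0.69  -0.324  0.114]
```

>>> play_rows(rows=[[1,[0,0,0],[0,0,4]],[1,[0,0,0],[0,0,0]]])

```text
t: 13.3
tool_pos: [0.5395, 0.2031, 0.2772]
tcp_rot: [-0.039, -0.138, 0.962, -0.232]
force: [0.9, 4.2, 5.5]
width: 0.0134
grip_force: 69.7
```

```bash
python3 plan.py 1 0 0 0|tail -2
```

```text
q [ 0.56  0.52  0.43  1.77 -0.39  0.33] F n,t,ax: [6.85, 1.25, 0.75]
t 13.3 depth mm 8.74 toff 0.6 ax 0.86 M@-n -0.01 M [ 0.745 -0.398  0.206]
```

>>> play_rows(rows=[[1,[0,0,0],[0,0,4]],[1,[0,0,0],[0,0,0]]])

```text
t: 13.5
tool_pos: [0.5396, 0.2031, 0.2772]
tcp_rot: [-0.031, -0.105, 0.966, -0.234]
force: [1.5, 3.9, 4.8]
width: 0.0136
grip_force: 69.9
```

```bash
python3 plan.py 1 0 0 0|tail -2
```

```text
q [ 0.56  0.52  0.43  1.76 -0.39  0.4 ] F n,t,ax: [6.03, 1.27, 1.37]
t 13.5 depth mm 8.76 toff 0.63 ax 0.94 M@-n 0.019 M [ 0.808 -0.443  0.196]
```

>>> play_rows(rows=[[1,[0,0,0],[0,0,4]],[1,[0,0,0],[0,0,0]]])

```text
t: 13.7
tool_pos: [0.5397, 0.203, 0.2772]
tcp_rot: [-0.023, -0.071, 0.969, -0.235]
force: [1.5, 4.0, 5.2]
width: 0.0135
grip_force: 69.9
```

```bash
python3 plan.py 1 0 0 0|tail -2
```

```text
q [ 0.56  0.52  0.43  1.76 -0.39  0.47] F n,t,ax: [6.45, 1.21, 1.35]
t 13.7 depth mm 8.78 toff 0.59 ax 1.03 M@-n -0.067 M [ 0.695 -0.513  0.33 ]
```

>>> play_rows(rows=[[1,[0,0,0],[0,0,4]],[1,[0,0,0],[0,0,0]]])

```text
t: 13.9
tool_pos: [0.5396, 0.203, 0.2773]
tcp_rot: [-0.015, -0.037, 0.971, -0.235]
force: [2.6, 3.4, 5.4]
width: 0.0135
grip_force: 69.9
```

```bash
python3 plan.py 1 0 0 0|tail -2
```

```text
q [ 0.56  0.52  0.43  1.77 -0.39  0.54] F n,t,ax: [6.38, 0.66, 2.46]
t 13.9 depth mm 8.76 toff 0.51 ax 1.01 M@-n -0.036 M [ 0.653 -0.471  0.274]
```

Home on the collar. Torque picks up at about 78° of spin, so the head stood at about 69°. The key now goes to 168° for the quarter turn, then backs off to mid-play.

>>> play_rows(rows=[[1,[0,0,-0.03],[0,0,8.4]],[1,[0,0,0],[0,0,8.4]],[1,[0,0,0],[0,0,8.4]],[1,[0,0,0],[0,0,8.4]],[1,[0,0,0],[0,0,8.4]]])

```text
t: 14.4
tool_pos: [0.5395, 0.2025, 0.2775]
tcp_rot: [0.071, 0.315, 0.919, -0.226]
force: [1.9, 1.4, 5.2]
width: 0.0127
grip_force: 69.6
```

```bash
python3 plan.py 1 0 0 0|tail -3
```

```text
turn: rz -126.28 then ry -0.04 then rx -0.03
q [ 0.56  0.52  0.44  1.77 -0.39  1.28] F n,t,ax: [5.31, -1.06, 1.89]
t 14.4 depth mm 8.74 toff -0.05 ax 0.91 M@-n -0.052 M [-0.045 -0.424  0.279]
```

>>> play_rows(rows=[[1,[0,0,0],[0,0,8.4]],[1,[0,0,0],[0,0,8.4]],[1,[0,0,0],[0,0,8.4]],[1,[0,0,0],[0,0,8.4]],[1,[0,0,0],[0,0,8.4]],[1,[0,0,0],[0,0,0]]])

```text
t: 15.0
tool_pos: [0.539, 0.2022, 0.2778]
tcp_rot: [0.147, 0.623, 0.745, -0.186]
force: [-0.2, -0.0, 6.8]
width: 0.0131
grip_force: 69.8
```

```bash
python3 plan.py 1 0 0 0|tail -3
```

```text
turn: rz -168.22 then ry -0.06 then rx 0.01
q [ 0.56  0.52  0.43  1.77 -0.39  2.01] F n,t,ax: [6.02, -3.12, -0.17]
t 15.0 depth mm 8.71 toff -0.44 ax 0.42 M@-n 0.01 M [-0.384  0.03  -0.021]
```

>>> play_rows(rows=[[1,[0,0,0],[0,0,-5]],[1,[0,0,0],[0,0,-4]],[1,[0,0,0],[0,0,0]]])

```text
t: 15.3
tool_pos: [0.5391, 0.2023, 0.2776]
tcp_rot: [0.131, 0.56, 0.794, -0.197]
force: [0.1, 0.8, 5.7]
width: 0.013
grip_force: 69.7
```

```bash
python3 plan.py 1 0 0 0|tail -3
```

```text
turn: rz -158.78 then ry -0.05 then rx 0.01
q [ 0.56  0.52  0.43  1.77 -0.39  1.85] F n,t,ax: [5.43, -1.86, 0.06]
t 15.3 depth mm 8.73 toff -0.25 ax 0.47 M@-n -0.022 M [-0.155 -0.001  0.027]
```

The key sits about 1.3 mm off the TCP along tool x, and nipple 1 was within 0.4 mm of the model. I'll put both corrections into the plan, lift off and go to nipple 2.

>>> play_rows(rows=[[1,[0,0,-0.4],[0,0,0]],[1,[0,0,-1.1],[0,0,0]],[1,[0,0,-1.5],[0,0,0]],[1,[0,0,-1],[0,0,0]]])

```text
t: 15.7
tool_pos: [0.5395, 0.2213, 0.313]
tcp_rot: [0.13, 0.561, 0.793, -0.197]
force: [0.3, -0.2, -1.3]
width: 0.0129
grip_force: 68.6
```

```bash
sed -i 's/L=.0523/L=.0531; E=np.array([.00127,-.0001,0])/; s/^o=sensors/tgt=tgt-Rt@E\no=sensors/; s/^v=o\["tool_pos"\]/v=o["tool_pos"]+R@E/' plan.py; python3 plan.py 2 15 0 -40
```

```text
tip [0.5368 0.1379 0.252 ] n [0.002 0.084 0.996] t [ 0.028  0.996 -0.084] tgt [0.5361 0.1445 0.3198] pos [0.5395 0.2213 0.313 ]
shift now-frame cm [-6.62 -2.68  2.93]
turn: rz 158.78 then ry -17.0 then rx 14.98
q [ 0.59  0.55  0.57  1.89 -0.38  1.88] F n,t,ax: [-1.31, -0.04, 0.31]
t 15.7 depth mm -14.23 toff 79.17 ax -0.19 M@-n -0.01 M [0.543 0.012 0.008]
```

>>> play_rows(rows=[[1,[0,0,0],[0,0,-8.4]],[1,[0,0,0],[0,0,-8.4]],[1,[0,0,0],[0,0,-8.4]],[1,[0,0,0],[0,0,-8.4]],[1,[0,0,0],[0,0,-8.4]],[1,[0,0,0],[0,0,-8.4]],[1,[0,0,0],[0,0,-8.4]],[1,[0,0,0],[0,0,-8.4]]])

```text
t: 16.5
tool_pos: [0.5395, 0.2211, 0.3122]
tcp_rot: [-0.001, 0.025, 0.971, -0.236]
force: [0.3, 1.0, -0.8]
width: 0.0133
grip_force: 68.7
```

>>> play_rows(rows=[[1,[0,0,0],[0,0,-8.4]],[1,[0,0,0],[0,0,-8.4]],[1,[0,0,0],[0,0,-8.4]],[1,[0,0,0],[0,0,-8.4]],[1,[0,0,0],[0,0,-8.4]],[1,[0,0,0],[0,0,-8.4]],[1,[0,0,0],[0,0,-8.4]],[1,[0,0,0],[0,0,-8.4]]])

```text
t: 17.3
tool_pos: [0.5395, 0.2211, 0.3122]
tcp_rot: [-0.132, -0.516, 0.823, -0.196]
force: [-0.4, 0.1, -1.6]
width: 0.0132
grip_force: 68.7
```

>>> play_rows(rows=[[1,[0,0,0],[0,0,-8.4]],[1,[0,0,0],[0,0,-8.4]],[1,[0,0,0],[0,0,-8.4]],[1,[0,0,0],[0,0,-8.4]],[1,[0,0,0],[0,0,-8.4]],[1,[0,0,0],[0,0,-8.4]],[1,[0,0,0],[0,0,-8.4]],[1,[0,0,0],[0,0,-8.0]]])

```text
t: 18.1
tool_pos: [0.5395, 0.2211, 0.3122]
tcp_rot: [0.218, 0.884, -0.403, 0.091]
force: [0.3, -0.6, -0.7]
width: 0.0132
grip_force: 68.7
```

```bash
cat >> plan.py <<'E'
print("rotvec",Ro.from_matrix(d).as_rotvec(degrees=True).round(2))
E
python3 plan.py 2 15 0 -40
```

```text
tip [0.5368 0.1379 0.252 ] n [0.002 0.084 0.996] t [ 0.028  0.996 -0.084] tgt [0.5361 0.1445 0.3198] pos [0.5395 0.2211 0.3122]
shift now-frame cm [5.19 4.93 2.85]
turn: rz 0.33 then ry -17.0 then rx 15.01
q [ 0.59  0.55  0.57  1.88 -0.38 -1.64] F n,t,ax: [-0.71, -0.52, 0.36]
t 18.1 depth mm -14.19 toff 77.12 ax 1.28 M@-n -0.047 M [ 0.515 -0.014  0.047]
rotvec [ 14.95 -16.86   2.55]
```

>>> play_rows(rows=[[1,[1.3,1.23,0.5],[0,0,0]],[1,[1.3,1.23,0.5],[0,0,0]],[1,[1.3,1.23,0.8],[0,0,0]],[1,[1.29,1.24,1.05],[0,0,0]],[1,[0,0,0],[4.98,-5.62,0.85]],[1,[0,0,0],[4.98,-5.62,0.85]],[1,[0,0,0],[4.99,-5.62,0.85]],[1,[0,0,0],[0,0,0]]])

```text
t: 18.9
tool_pos: [0.5356, 0.1417, 0.3221]
tcp_rot: [0.035, 0.897, -0.44, 0.02]
force: [0.1, -0.9, -0.1]
width: 0.013
grip_force: 68.8
```

```bash
python3 plan.py 2 0 0.4 -40
```

```text
tip [0.5368 0.1379 0.252 ] n [0.002 0.084 0.996] t [ 0.028  0.996 -0.084] tgt [0.5361 0.1437 0.3048] pos [0.5356 0.1417 0.3221]
shift now-frame cm [-0.23 -0.24  1.7 ]
turn: rz -0.63 then ry -0.07 then rx -0.46
q [ 0.3   0.29  0.29  1.59 -0.08 -1.93] F n,t,ax: [-0.17, -0.87, 0.14]
t 18.9 depth mm -17.03 toff -2.98 ax -0.48 M@-n -0.006 M [ 0.    -0.02   0.008]
rotvec [-0.46 -0.07 -0.63]
```

>>> play_rows(rows=[[1,[-0.23,-0.24,0.2],[-0.46,0,-0.6]],[1,[0,0,0.8],[0,0,0]],[1,[0,0,0.55],[0,0,0]],[1,[0,0,0],[0,0,0]]])

```text
t: 19.3
tool_pos: [0.536, 0.1472, 0.3024]
tcp_rot: [0.042, 0.901, -0.432, 0.016]
force: [0.1, -0.3, -0.6]
width: 0.0127
grip_force: 68.8
```

```bash
python3 plan.py 2 0 0.4 -40|tail -3
```

```text
q [ 0.31  0.31  0.26  1.56 -0.08 -1.93] F n,t,ax: [-0.65, -0.27, 0.08]
t 19.3 depth mm 2.13 toff 4.12 ax -0.22 M@-n -0.003 M [ 0.13  -0.03   0.005]
rotvec [ 0.44 -0.11  0.33]
```

>>> play_rows(rows=[[1,[0,0,0.1],[0,0,0]],[1,[0,0,0],[0,0,0]]])

```text
t: 19.5
tool_pos: [0.5364, 0.1468, 0.303]
tcp_rot: [0.041, 0.9, -0.433, 0.017]
force: [0.1, -0.5, -1.9]
width: 0.0134
grip_force: 68.8
```

>>> play_rows(rows=[[1,[0,0,0.1],[0,0,0]],[1,[0,0,0],[0,0,0]]])

```text
t: 19.7
tool_pos: [0.5364, 0.1464, 0.3023]
tcp_rot: [0.041, 0.9, -0.433, 0.017]
force: [0.2, 0.0, -1.2]
width: 0.0134
grip_force: 68.8
```

```bash
python3 plan.py 2 0 0.4 -40|tail -3
```

```text
q [ 0.31  0.31  0.26  1.55 -0.08 -1.93] F n,t,ax: [-1.21, 0.12, 0.19]
t 19.7 depth mm 2.25 toff 3.35 ax 0.27 M@-n 0.016 M [ 0.105 -0.048 -0.012]
rotvec [ 0.25 -0.14  0.23]
```

>>> play_rows(rows=[[1,[0,0,-0.35],[0,0,0]],[1,[0.22,0.19,0],[0,0,0]],[1,[0,0,0],[0,0,0]],[1,[0,0,0],[0,0,0]],[1,[0,0,0],[0,0,0]]])

```text
t: 20.2
tool_pos: [0.5364, 0.1437, 0.306]
tcp_rot: [0.041, 0.9, -0.433, 0.017]
force: [-0.0, 0.9, -0.5]
width: 0.0133
grip_force: 68.8
```

```bash
python3 plan.py 2 0 0.4 -40|tail -6
```

```text
tip [0.5368 0.1379 0.252 ] n [0.002 0.084 0.996] t [ 0.028  0.996 -0.084] tgt [0.5361 0.1437 0.3048] pos [0.5364 0.1437 0.306 ]
shift now-frame cm [-0.02  0.02  0.12]
turn: rz 0.21 then ry -0.13 then rx 0.25
q [ 0.31  0.3   0.26  1.56 -0.08 -1.94] F n,t,ax: [-0.4, 0.94, -0.03]
t 20.2 depth mm -1.25 toff 0.34 ax 0.26 M@-n -0.009 M [0.066 0.015 0.008]
rotvec [ 0.25 -0.13  0.21]
```

>>> play_rows(rows=[[1,[0,0,0.1],[0,0,0]],[1,[0,0,0.1],[0,0,0]],[1,[0,0,0.1],[0,0,0]],[1,[0,0,0],[0,0,0]]])

```text
t: 20.6
tool_pos: [0.5362, 0.1435, 0.3028]
tcp_rot: [0.041, 0.9, -0.433, 0.017]
force: [-0.2, -0.9, -1.7]
width: 0.0132
grip_force: 68.8
```

>>> play_rows(rows=[[1,[0,0,0.1],[0,0,0]],[1,[0,0,0],[0,0,0]],[1,[0,0,0],[0,0,0]]])

```text
t: 20.9
tool_pos: [0.5363, 0.1434, 0.3021]
tcp_rot: [0.041, 0.9, -0.433, 0.017]
force: [0.4, -0.8, -0.6]
width: 0.0135
grip_force: 68.8
```

```bash
python3 plan.py 2 0 0.4 -40|tail -3
```

```text
q [ 0.31  0.3   0.25  1.55 -0.08 -1.94] F n,t,ax: [-0.62, -0.75, 0.42]
t 20.9 depth mm 2.75 toff 0.41 ax 0.22 M@-n 0.006 M [ 0.078  0.038 -0.009]
rotvec [ 0.25 -0.13  0.22]
```

>>> play_rows(rows=[[1,[0,0,0.07],[0,0,0]],[1,[0,0,0],[0,0,0]]])

```text
t: 21.1
tool_pos: [0.5364, 0.1434, 0.3016]
tcp_rot: [0.041, 0.9, -0.433, 0.017]
force: [0.0, 0.2, 0.3]
width: 0.0131
grip_force: 69.0
```

```bash
python3 plan.py 2 0 0.4 -40|tail -3
```

```text
q [ 0.31  0.3   0.25  1.55 -0.08 -1.94] F n,t,ax: [0.29, 0.13, 0.03]
t 21.1 depth mm 3.23 toff 0.41 ax 0.32 M@-n -0.018 M [0.129 0.079 0.011]
rotvec [ 0.23 -0.14  0.22]
```

>>> play_rows(rows=[[1,[0,0,0.05],[0,0,0]],[1,[0,0,0],[0,0,0]]])

```text
t: 21.3
tool_pos: [0.5365, 0.1434, 0.3013]
tcp_rot: [0.04, 0.9, -0.433, 0.018]
force: [-0.6, 0.9, 3.7]
width: 0.0133
grip_force: 69.5
```

```bash
python3 plan.py 2 0 0.4 -40|tail -3
```

```text
q [ 0.31  0.3   0.25  1.55 -0.08 -1.94] F n,t,ax: [3.76, 0.59, -0.67]
t 21.3 depth mm 3.48 toff 0.42 ax 0.36 M@-n -0.019 M [0.158 0.132 0.008]
rotvec [ 0.2  -0.15  0.22]
```

>>> play_rows(rows=[[1,[0,-0.018,0.03],[0,0,8]],[1,[0,0,0],[0,0,0]]])

```text
t: 21.5
tool_pos: [0.5366, 0.1435, 0.3012]
tcp_rot: [0.039, 0.867, -0.497, 0.02]
force: [0.4, 1.2, 5.8]
width: 0.0132
grip_force: 69.9
```

>>> play_rows(rows=[[1,[0,-0.018,0],[0,0,8]],[1,[0,0,0],[0,0,0]]])

```text
t: 21.7
tool_pos: [0.5368, 0.1436, 0.3011]
tcp_rot: [0.037, 0.83, -0.556, 0.023]
force: [-1.3, 1.2, 4.7]
width: 0.0135
grip_force: 69.8
```

```bash
python3 plan.py 2 0 0.4 -40|tail -3
```

```text
q [ 0.31  0.3   0.25  1.55 -0.08 -1.65] F n,t,ax: [4.81, 0.79, -1.33]
t 21.7 depth mm 3.68 toff 0.47 ax 0.38 M@-n 0.029 M [ 0.118  0.098 -0.038]
rotvec [  0.17  -0.18 -16.05]
```

>>> play_rows(rows=[[1,[0,-0.018,0.02],[0,0,8]],[1,[0,0,0],[0,0,0]]])

```text
t: 21.9
tool_pos: [0.5369, 0.1436, 0.301]
tcp_rot: [0.036, 0.789, -0.613, 0.026]
force: [-0.2, 0.9, 5.3]
width: 0.0131
grip_force: 69.9
```

>>> play_rows(rows=[[1,[0,-0.018,0],[0,0,8]],[1,[0,0,0],[0,0,0]]])

```text
t: 22.1
tool_pos: [0.537, 0.1437, 0.3009]
tcp_rot: [0.034, 0.745, -0.666, 0.028]
force: [-1.7, 1.4, 5.3]
width: 0.0135
grip_force: 69.7
```

```bash
python3 plan.py 2 0 0.4 -40|tail -3
```

```text
q [ 0.31  0.3   0.25  1.55 -0.08 -1.37] F n,t,ax: [5.44, 0.92, -1.73]
t 22.1 depth mm 3.89 toff 0.42 ax 0.28 M@-n -0.035 M [0.071 0.216 0.017]
rotvec [  0.16  -0.2  -32.05]
```

>>> play_rows(rows=[[1,[0,0.0,0.02],[0,0,8]],[1,[0,0,0],[0,0,0]]])

```text
t: 22.3
tool_pos: [0.5369, 0.1437, 0.3004]
tcp_rot: [-0.032, -0.697, 0.716, -0.03]
force: [-0.2, 1.8, 0.0]
width: 0.0128
grip_force: 68.8
```

>>> play_rows(rows=[[1,[0,-0.018,0],[0,0,8]],[1,[0,0,0],[0,0,0]]])

```text
t: 22.5
tool_pos: [0.537, 0.1438, 0.2998]
tcp_rot: [-0.03, -0.646, 0.762, -0.032]
force: [-1.4, 1.6, 0.3]
width: 0.0136
grip_force: 68.8
```

```bash
python3 plan.py 2 0 0.4 -40|tail -3
```

```text
q [ 0.31  0.31  0.25  1.55 -0.08 -1.1 ] F n,t,ax: [0.46, 1.56, -1.47]
t 22.5 depth mm 4.92 toff 0.65 ax -0.04 M@-n 0.004 M [ 0.555  0.047 -0.009]
rotvec [  0.21  -0.19 -47.79]
```

>>> play_rows(rows=[[1,[-0.013,0.017,0.1],[0,0,0]],[1,[0,0,0.1],[0,0,0]],[1,[0,0,0.1],[0,0,0]],[1,[0,0,0],[0,0,0]]])

```text
t: 22.9
tool_pos: [0.537, 0.1435, 0.2969]
tcp_rot: [-0.03, -0.647, 0.761, -0.032]
force: [-0.4, 2.8, -2.4]
width: 0.0134
grip_force: 68.8
```

```bash
python3 plan.py 2 0 0.4 -40|tail -3
```

```text
q [ 0.31  0.31  0.24  1.54 -0.08 -1.1 ] F n,t,ax: [-2.14, 2.96, -0.5]
t 22.9 depth mm 7.83 toff 0.61 ax -0.08 M@-n 0.06 M [ 0.705 -0.158 -0.048]
rotvec [  0.19  -0.22 -47.71]
```

>>> play_rows(rows=[[1,[0,0,0.1],[0,0,0]],[1,[0,0,0.1],[0,0,0]],[1,[0,0,0],[0,0,0]]])

```text
t: 23.2
tool_pos: [0.537, 0.1433, 0.295]
tcp_rot: [-0.03, -0.646, 0.762, -0.032]
force: [0.9, 2.3, -0.7]
width: 0.0132
grip_force: 68.9
```

```bash
python3 plan.py 2 0 0.4 -40|tail -3
```

```text
q [ 0.31  0.31  0.24  1.53 -0.08 -1.1 ] F n,t,ax: [-0.54, 2.41, 0.86]
t 23.2 depth mm 9.75 toff 0.53 ax -0.08 M@-n -0.051 M [ 0.817 -0.145  0.062]
rotvec [  0.18  -0.22 -47.77]
```

>>> play_rows(rows=[[1,[-0.04,0.005,0.1],[0,0,0]],[1,[0,0,0],[0,0,0]],[1,[0,0,0],[0,0,0]]])

```text
t: 23.5
tool_pos: [0.537, 0.1435, 0.2945]
tcp_rot: [-0.03, -0.646, 0.762, -0.033]
force: [0.2, 0.9, 4.0]
width: 0.013
grip_force: 69.6
```

```bash
python3 plan.py 2 0 0.4 -40|tail -3
```

```text
q [ 0.31  0.3   0.24  1.53 -0.08 -1.1 ] F n,t,ax: [4.1, 0.61, 0.15]
t 23.5 depth mm 10.25 toff 0.81 ax -0.03 M@-n -0.035 M [0.542 0.021 0.032]
rotvec [  0.14  -0.24 -47.78]
```

>>> play_rows(rows=[[1,[0,-0.007,0],[0,0,3]],[1,[0,0,0],[0,0,0]]])

```text
t: 23.7
tool_pos: [0.5372, 0.1436, 0.2945]
tcp_rot: [-0.029, -0.626, 0.779, -0.033]
force: [-0.1, 2.6, 4.5]
width: 0.0133
grip_force: 69.6
```

```bash
python3 plan.py 2 0 0.4 -40|tail -3
```

```text
q [ 0.31  0.3   0.24  1.53 -0.08 -1.05] F n,t,ax: [4.67, 2.21, -0.22]
t 23.7 depth mm 10.25 toff 0.87 ax 0.02 M@-n -0.01 M [0.54  0.091 0.001]
rotvec [  0.13  -0.23 -50.83]
```

>>> play_rows(rows=[[1,[0,-0.007,0],[0,0,3]],[1,[0,0,0],[0,0,0]]])

```text
t: 23.9
tool_pos: [0.5373, 0.1437, 0.2945]
tcp_rot: [-0.028, -0.606, 0.794, -0.034]
force: [-0.5, 2.6, 5.4]
width: 0.013
grip_force: 69.7
```

```bash
python3 plan.py 2 0 0.4 -40|tail -3
```

```text
q [ 0.31  0.31  0.24  1.53 -0.08 -0.99] F n,t,ax: [5.64, 2.1, -0.58]
t 23.9 depth mm 10.27 toff 0.97 ax 0.07 M@-n -0.051 M [ 0.606 -0.037  0.053]
rotvec [  0.12  -0.23 -53.76]
```

>>> play_rows(rows=[[1,[0,-0.007,0],[0,0,3]],[1,[0,0,0],[0,0,0]]])

```text
t: 24.1
tool_pos: [0.5374, 0.1437, 0.2945]
tcp_rot: [-0.027, -0.585, 0.81, -0.035]
force: [1.5, 2.7, 5.5]
width: 0.013
grip_force: 69.7
```

```bash
python3 plan.py 2 0 0.4 -40|tail -3
```

```text
q [ 0.31  0.31  0.24  1.53 -0.08 -0.94] F n,t,ax: [5.69, 2.31, 1.41]
t 24.1 depth mm 10.29 toff 1.01 ax 0.15 M@-n -0.047 M [ 0.719 -0.095  0.054]
rotvec [  0.11  -0.23 -56.75]
```

>>> play_rows(rows=[[1,[0,-0.007,0],[0,0,3]],[1,[0,0,0],[0,0,0]]])

```text
t: 24.3
tool_pos: [0.5375, 0.1437, 0.2945]
tcp_rot: [-0.026, -0.563, 0.825, -0.035]
force: [-0.4, 2.9, 5.0]
width: 0.0135
grip_force: 69.7
```

```bash
python3 plan.py 2 0 0.4 -40|tail -3
```

```text
q [ 0.31  0.31  0.24  1.53 -0.08 -0.89] F n,t,ax: [5.24, 2.5, -0.43]
t 24.3 depth mm 10.28 toff 1.01 ax 0.21 M@-n -0.036 M [ 0.646 -0.082  0.041]
rotvec [  0.1   -0.23 -59.75]
```

>>> play_rows(rows=[[1,[-0.023,-0.01,-0.02],[0,0,8.25]],[1,[0.001,-0.018,0],[0,0,8.25]],[1,[0.001,-0.018,0],[0,0,8.25]],[1,[0.001,-0.018,0],[0,0,8.25]],[1,[0.001,-0.018,0],[0,0,8.25]],[1,[0.001,-0.018,0],[0,0,8.25]],[1,[0.001,-0.018,0],[0,0,8.25]]])

```text
t: 25.0
tool_pos: [0.5385, 0.1428, 0.2946]
tcp_rot: [-0.006, -0.093, 0.995, -0.044]
force: [2.3, 0.7, 3.9]
width: 0.013
grip_force: 69.5
```

```bash
python3 plan.py 2 0 0.4 -40|tail -3
```

```text
q [ 0.31  0.31  0.24  1.53 -0.08  0.12] F n,t,ax: [3.94, 0.47, 2.24]
t 25.0 depth mm 10.23 toff 0.98 ax 0.28 M@-n -0.053 M [ 0.39  -0.351  0.082]
rotvec [-5.0000e-02 -3.3000e-01 -1.1775e+02]
```

>>> play_rows(rows=[[1,[0.001,-0.018,0],[0,0,8.25]],[1,[0.001,-0.018,0],[0,0,8.25]],[1,[0.001,-0.018,0],[0,0,8.25]],[1,[0.001,-0.018,0],[0,0,8.25]],[1,[0.001,-0.018,0],[0,0,8.25]],[1,[0.001,-0.018,0],[0,0,8.25]],[1,[0.001,-0.018,0],[0,0,8.25]]])

```text
t: 25.7
tool_pos: [0.538, 0.1413, 0.2947]
tcp_rot: [0.016, 0.399, 0.916, -0.042]
force: [0.7, -1.1, 3.7]
width: 0.013
grip_force: 69.6
```

```bash
python3 plan.py 2 0 0.4 -40|tail -3
```

```text
q [ 0.3   0.31  0.24  1.53 -0.08  1.13] F n,t,ax: [3.58, -1.36, 0.77]
t 25.7 depth mm 10.24 toff 0.71 ax 0.15 M@-n -0.087 M [ 0.081 -0.23   0.106]
rotvec [  -0.3    -0.38 -175.51]
```

>>> play_rows(rows=[[1,[0.001,-0.018,0],[0,0,8.25]],[1,[0.001,-0.018,0],[0,0,8.25]],[1,[0.001,-0.018,0],[0,0,8.25]],[1,[0.001,-0.018,0],[0,0,8.25]],[1,[0.001,-0.018,0],[0,0,8.25]],[1,[0.001,-0.018,0],[0,0,8.25]],[1,[0.001,-0.018,0],[0,0,8.25]],[1,[0,0,0],[0,0,0]]])

```text
t: 26.5
tool_pos: [0.5366, 0.141, 0.2947]
tcp_rot: [0.034, 0.791, 0.611, -0.029]
force: [-0.0, -0.8, 4.4]
width: 0.013
grip_force: 69.7
```

```bash
python3 plan.py 2 0 0.4 -40|tail -3
```

```text
q [ 0.3   0.3   0.23  1.53 -0.08  2.13] F n,t,ax: [4.34, -1.16, -0.01]
t 26.5 depth mm 10.26 toff 0.78 ax -0.12 M@-n -0.037 M [-0.047 -0.079  0.044]
rotvec [  0.34   0.19 126.93]
```

Nipple 2 has had its two quarter turns. Backing off, lifting and moving to nipple 3.

>>> play_rows(rows=[[1,[0,0.01,0],[0,0,-4.5]],[1,[0,0.01,0],[0,0,-4.5]],[1,[0,0,-0.4],[0,0,0]],[1,[0,0,-1],[0,0,0]],[1,[0,0,-1.5],[0,0,0]],[1,[0,0,-1.6],[0,0,0]]])

```text
t: 27.1
tool_pos: [0.5366, 0.1452, 0.34]
tcp_rot: [0.031, 0.74, 0.671, -0.032]
force: [1.3, -0.6, -1.5]
width: 0.0133
grip_force: 68.7
```

>>> play_rows(rows=[[1,[0,0,0],[0,0,-8.4]],[1,[0,0,0],[0,0,-8.4]],[1,[0,0,0],[0,0,-8.4]],[1,[0,0,0],[0,0,-8.4]],[1,[0,0,0],[0,0,-8.4]],[1,[0,0,0],[0,0,-8.4]],[1,[0,0,0],[0,0,-8.4]],[1,[0,0,0],[0,0,-8.4]]])

```text
t: 27.9
tool_pos: [0.5368, 0.1453, 0.3397]
tcp_rot: [0.008, 0.242, 0.969, -0.044]
force: [0.9, -0.4, -1.0]
width: 0.0133
grip_force: 68.8
```

>>> play_rows(rows=[[1,[0,0,0],[0,0,-8.4]],[1,[0,0,0],[0,0,-8.4]],[1,[0,0,0],[0,0,-8.4]],[1,[0,0,0],[0,0,-8.4]],[1,[0,0,0],[0,0,-8.4]],[1,[0,0,0],[0,0,-8.4]],[1,[0,0,0],[0,0,-8.4]],[1,[0,0,0],[0,0,-8.0]]])

```text
t: 28.7
tool_pos: [0.5368, 0.1453, 0.3397]
tcp_rot: [-0.017, -0.331, 0.942, -0.041]
force: [0.1, -0.3, -1.6]
width: 0.0128
grip_force: 68.8
```

```bash
python3 plan.py 3 20 0.5 50
```

```text
tip [0.5355 0.0898 0.2467] n [-0.008 -0.304  0.953] t [0.026 0.952 0.304] tgt [0.5358 0.0689 0.3167] pos [0.5368 0.1453 0.3397]
shift now-frame cm [ 4.7  -5.72  2.96]
turn: rz 2.58 then ry -14.51 then rx -17.75
q [ 0.31  0.31  0.36  1.65 -0.08 -0.36] F n,t,ax: [-1.41, -0.71, 0.08]
t 28.7 depth mm -19.0 toff 80.31 ax -1.14 M@-n -0.045 M [ 0.066 -0.053  0.031]
rotvec [-17.32 -14.79   0.29]
```

>>> play_rows(rows=[[1,[1.2,-1.4,0.2],[0,0,0]],[1,[1.2,-1.4,0.2],[0,0,0]],[1,[1.2,-1.4,0.2],[0,0,0]],[1,[1.1,-1.52,0.3],[0,0,0]],[1,[0,0,0],[-5.8,-4.93,0.1]],[1,[0,0,0],[-5.8,-4.93,0.1]],[1,[0,0,0],[-5.72,-4.93,0.1]],[1,[0,0,0],[0,0,0]]])

```text
t: 29.5
tool_pos: [0.5353, 0.0686, 0.3367]
tcp_rot: [0.056, -0.32, 0.935, 0.145]
force: [-1.1, -0.3, -1.2]
width: 0.0132
grip_force: 68.8
```

>>> play_rows(rows=[[1,[0,0,0],[0,0,0]],[1,[0,0,0],[0,0,0]],[1,[0,0,0],[0,0,0]]])

```text
t: 29.8
tool_pos: [0.5356, 0.0717, 0.3371]
tcp_rot: [0.055, -0.323, 0.934, 0.143]
force: [-0.3, -0.3, -1.0]
width: 0.0131
grip_force: 68.8
```

```bash
python3 plan.py 3 3 0.5 50
```

```text
tip [0.5355 0.0898 0.2467] n [-0.008 -0.304  0.953] t [0.026 0.952 0.304] tgt [0.536  0.0741 0.3005] pos [0.5356 0.0717 0.3371]
shift now-frame cm [ 0.55 -0.69  3.56]
turn: rz -0.23 then ry 0.07 then rx -0.14
q [-0.04  0.24  0.22  1.55  0.31 -0.71] F n,t,ax: [-0.87, -0.62, -0.3]
t 29.8 depth mm -38.58 toff 9.38 ax -0.32 M@-n 0.021 M [-0.339  0.031 -0.016]
rotvec [-0.14  0.07 -0.23]
```

>>> play_rows(rows=[[1,[0.28,-0.35,0.8],[0,0,0]],[1,[0.27,-0.34,1.0],[0,0,0]],[1,[0,0,1.0],[0,0,0]],[1,[0,0,0.5],[0,0,0]],[1,[0,0,0],[0,0,0]],[1,[0,0,0],[0,0,0]],[1,[0,0,0],[0,0,0]]])

```text
t: 30.5
tool_pos: [0.5361, 0.0724, 0.3032]
tcp_rot: [0.056, -0.322, 0.934, 0.143]
force: [-0.9, 0.3, -1.7]
width: 0.0132
grip_force: 68.8
```

```bash
python3 plan.py 3 0 0.5 50
```

```text
tip [0.5355 0.0898 0.2467] n [-0.008 -0.304  0.953] t [0.026 0.952 0.304] tgt [0.536  0.075  0.2977] pos [0.5361 0.0724 0.3032]
shift now-frame cm [-0.04  0.07  0.6 ]
turn: rz -0.31 then ry 0.16 then rx -0.12
q [-0.04  0.24  0.13  1.47  0.31 -0.7 ] F n,t,ax: [-1.67, -0.22, -0.9]
t 30.5 depth mm -6.04 toff -0.23 ax 0.12 M@-n 0.01 M [-0.303  0.005 -0.012]
rotvec [-0.12  0.16 -0.31]
```

>>> play_rows(rows=[[1,[-0.04,0.07,0.2],[0,0,0]],[1,[0,0,0.3],[0,0,0]],[1,[0,0,0.1],[0,0,0]],[1,[0,0,0.1],[0,0,0]],[1,[0,0,0.1],[0,0,0]],[1,[0,0,0],[0,0,0]],[1,[0,0,0],[0,0,0]]])

```text
t: 31.2
tool_pos: [0.5359, 0.0756, 0.2954]
tcp_rot: [0.056, -0.322, 0.934, 0.143]
force: [-0.1, 0.5, -0.2]
width: 0.0136
grip_force: 68.8
```

```bash
python3 plan.py 3 0 0.5 50|tail -3
```

```text
q [-0.03  0.24  0.12  1.44  0.31 -0.7 ] F n,t,ax: [-0.37, 0.37, -0.15]
t 31.2 depth mm 2.34 toff 0.43 ax -0.17 M@-n -0.028 M [-0.312 -0.004  0.026]
rotvec [-0.1   0.13 -0.33]
```

>>> play_rows(rows=[[1,[0,0,0.08],[0,0,0]],[1,[0,0,0],[0,0,0]]])

```text
t: 31.4
tool_pos: [0.5359, 0.0759, 0.2946]
tcp_rot: [0.056, -0.322, 0.934, 0.144]
force: [0.0, -0.8, -1.2]
width: 0.0135
grip_force: 68.8
```

```bash
python3 plan.py 3 0 0.5 50|tail -3
```

```text
q [-0.03  0.24  0.11  1.44  0.31 -0.7 ] F n,t,ax: [-0.9, -1.14, 0.06]
t 31.4 depth mm 3.22 toff 0.43 ax -0.18 M@-n 0.007 M [-0.387  0.02  -0.005]
rotvec [-0.09  0.13 -0.33]
```

>>> play_rows(rows=[[1,[0,0,0.07],[0,0,0]],[1,[0,0,0],[0,0,0]]])

```text
t: 31.6
tool_pos: [0.5358, 0.0761, 0.2939]
tcp_rot: [0.055, -0.322, 0.934, 0.144]
force: [-0.0, -0.1, -1.2]
width: 0.0133
grip_force: 68.8
```

```bash
python3 plan.py 3 0 0.5 50|tail -3
```

```text
q [-0.03  0.24  0.11  1.44  0.31 -0.7 ] F n,t,ax: [-1.08, -0.45, -0.04]
t 31.6 depth mm 3.94 toff 0.42 ax -0.2 M@-n -0.062 M [-0.334 -0.003  0.062]
rotvec [-0.09  0.13 -0.33]
```

>>> play_rows(rows=[[1,[0,0,0.05],[0,0,0]],[1,[0,0,0],[0,0,0]]])

```text
t: 31.8
tool_pos: [0.5359, 0.0762, 0.2936]
tcp_rot: [0.056, -0.322, 0.934, 0.143]
force: [-1.1, -0.4, 0.6]
width: 0.0129
grip_force: 69.0
```

```bash
python3 plan.py 3 0 0.5 50|tail -3
```

```text
q [-0.03  0.24  0.11  1.44  0.31 -0.7 ] F n,t,ax: [0.74, -0.22, -1.13]
t 31.8 depth mm 4.23 toff 0.46 ax -0.12 M@-n -0.006 M [-0.359  0.039  0.015]
rotvec [-0.11  0.14 -0.33]
```

>>> play_rows(rows=[[1,[0,-0.018,0.05],[0,0,8]],[1,[0,0,0],[0,0,0]]])

```text
t: 32.0
tool_pos: [0.5362, 0.0762, 0.2934]
tcp_rot: [0.046, -0.255, 0.955, 0.147]
force: [-0.4, -1.1, 2.4]
width: 0.0131
grip_force: 69.5
```

>>> play_rows(rows=[[1,[0,-0.018,0],[0,0,8]],[1,[0,0,0],[0,0,0]]])

```text
t: 32.2
tool_pos: [0.5363, 0.076, 0.2934]
tcp_rot: [0.036, -0.19, 0.97, 0.15]
force: [0.5, -1.1, 4.3]
width: 0.0135
grip_force: 69.5
```

```bash
python3 plan.py 3 0 0.5 50|tail -3
```

```text
q [-0.03  0.24  0.11  1.44  0.31 -0.42] F n,t,ax: [4.46, 0.29, 0.57]
t 32.2 depth mm 4.44 toff 0.49 ax 0.03 M@-n 0.024 M [-0.363  0.049 -0.013]
rotvec [ -0.1    0.19 -16.26]
```

>>> play_rows(rows=[[1,[0,-0.018,0.02],[0,0,8]],[1,[0,0,0],[0,0,0]]])

```text
t: 32.4
tool_pos: [0.5364, 0.0759, 0.2932]
tcp_rot: [0.025, -0.123, 0.98, 0.152]
force: [-0.1, -2.2, 5.0]
width: 0.0135
grip_force: 69.8
```

>>> play_rows(rows=[[1,[0,-0.018,0],[0,0,8]],[1,[0,0,0],[0,0,0]]])

```text
t: 32.6
tool_pos: [0.5364, 0.0758, 0.2931]
tcp_rot: [0.015, -0.054, 0.987, 0.153]
force: [-1.3, -2.2, 5.0]
width: 0.0132
grip_force: 69.8
```

```bash
python3 plan.py 3 0 0.5 50|tail -3
```

```text
q [-0.03  0.24  0.11  1.44  0.31 -0.14] F n,t,ax: [5.45, -0.58, -1.25]
t 32.6 depth mm 4.62 toff 0.49 ax 0.08 M@-n 0.07 M [-0.378  0.035 -0.066]
rotvec [ -0.08   0.21 -32.11]
```

>>> play_rows(rows=[[1,[0,-0.018,0.02],[0,0,8]],[1,[0,0,0],[0,0,0]]])

```text
t: 32.8
tool_pos: [0.5365, 0.0757, 0.2929]
tcp_rot: [0.004, 0.015, 0.988, 0.154]
force: [0.7, -2.0, 6.7]
width: 0.0134
grip_force: 69.9
```

>>> play_rows(rows=[[1,[0,-0.018,0],[0,0,8]],[1,[0,0,0],[0,0,0]]])

```text
t: 33.0
tool_pos: [0.5365, 0.0755, 0.2928]
tcp_rot: [-0.007, 0.084, 0.985, 0.154]
force: [1.1, -2.6, 5.3]
width: 0.0132
grip_force: 69.8
```

```bash
python3 plan.py 3 0 0.5 50|tail -3
```

```text
q [-0.03  0.24  0.11  1.44  0.31  0.14] F n,t,ax: [5.86, -0.82, 1.21]
t 33.0 depth mm 4.82 toff 0.48 ax 0.09 M@-n 0.028 M [-0.396 -0.028 -0.042]
rotvec [ -0.05   0.22 -48.1 ]
```

>>> play_rows(rows=[[1,[0,-0.018,0.02],[0,0,8]],[1,[0,0,0],[0,0,0]]])

```text
t: 33.2
tool_pos: [0.5363, 0.0753, 0.2921]
tcp_rot: [-0.018, 0.152, 0.976, 0.153]
force: [1.2, -1.4, -0.6]
width: 0.0134
grip_force: 68.9
```

>>> play_rows(rows=[[1,[0,-0.018,0],[0,0,8]],[1,[0,0,0],[0,0,0]]])

```text
t: 33.4
tool_pos: [0.5361, 0.0753, 0.2916]
tcp_rot: [-0.029, 0.219, 0.963, 0.151]
force: [0.8, 0.3, -0.5]
width: 0.0131
grip_force: 68.9
```

```bash
python3 plan.py 3 0 0.5 50|tail -3
```

```text
q [-0.03  0.24  0.11  1.44  0.31  0.41] F n,t,ax: [-0.58, 0.11, 0.75]
t 33.4 depth mm 5.86 toff 0.27 ax -0.2 M@-n 0.035 M [-0.498 -0.336 -0.148]
rotvec [-1.000e-02  1.400e-01 -6.404e+01]
```

>>> play_rows(rows=[[1,[-0.014,0.006,0.1],[0,0,0]],[1,[0,0,0.1],[0,0,0]],[1,[0,0,0.1],[0,0,0]],[1,[0,0,0],[0,0,0]]])

```text
t: 33.8
tool_pos: [0.5362, 0.0762, 0.2889]
tcp_rot: [-0.029, 0.221, 0.963, 0.151]
force: [0.7, -0.8, -1.5]
width: 0.0129
grip_force: 68.8
```

```bash
python3 plan.py 3 0 0.5 50|tail -3
```

```text
q [-0.03  0.24  0.1   1.43  0.31  0.42] F n,t,ax: [-1.2, -1.18, 0.68]
t 33.8 depth mm 8.72 toff 0.34 ax -0.09 M@-n 0.027 M [-0.565 -0.307 -0.131]
rotvec [-1.000e-02  1.500e-01 -6.423e+01]
```

>>> play_rows(rows=[[1,[0,0,0.1],[0,0,0]],[1,[0,0,0.1],[0,0,0]],[1,[0,0,0],[0,0,0]]])

```text
t: 34.1
tool_pos: [0.5363, 0.0768, 0.2872]
tcp_rot: [-0.029, 0.222, 0.963, 0.151]
force: [1.0, -0.9, -2.1]
width: 0.013
grip_force: 68.8
```

```bash
python3 plan.py 3 0 0.5 50|tail -3
```

```text
q [-0.03  0.24  0.1   1.42  0.31  0.42] F n,t,ax: [-1.74, -1.43, 0.98]
t 34.1 depth mm 10.57 toff 0.37 ax -0.04 M@-n -0.035 M [-0.589 -0.316 -0.069]
rotvec [-1.000e-02  1.700e-01 -6.431e+01]
```

>>> play_rows(rows=[[1,[-0.005,-0.011,0.09],[0,0,0]],[1,[0,0,0],[0,0,0]]])

```text
t: 34.3
tool_pos: [0.5364, 0.0769, 0.2867]
tcp_rot: [-0.029, 0.222, 0.963, 0.151]
force: [0.7, -2.2, 2.3]
width: 0.0131
grip_force: 69.5
```

```bash
python3 plan.py 3 0 0.5 50|tail -3
```

```text
q [-0.03  0.24  0.1   1.42  0.31  0.42] F n,t,ax: [2.87, -1.38, 0.71]
t 34.3 depth mm 11.02 toff 0.34 ax 0.06 M@-n 0.019 M [-0.526 -0.121 -0.063]
rotvec [-2.000e-02  2.100e-01 -6.432e+01]
```

>>> play_rows(rows=[[1,[0,-0.007,0],[0,0,3]],[1,[0,0,0],[0,0,0]]])

```text
t: 34.5
tool_pos: [0.5364, 0.0769, 0.2867]
tcp_rot: [-0.033, 0.247, 0.957, 0.15]
force: [0.4, -2.1, 3.4]
width: 0.0133
grip_force: 69.5
```

```bash
python3 plan.py 3 0 0.5 50|tail -3
```

```text
q [-0.03  0.24  0.1   1.42  0.31  0.48] F n,t,ax: [3.82, -0.93, 0.5]
t 34.5 depth mm 11.05 toff 0.39 ax 0.06 M@-n 0.023 M [-0.449 -0.111 -0.064]
rotvec [ -0.     0.21 -67.37]
```

>>> play_rows(rows=[[1,[0,-0.007,0],[0,0,3]],[1,[0,0,0],[0,0,0]]])

```text
t: 34.7
tool_pos: [0.5364, 0.0768, 0.2867]
tcp_rot: [-0.037, 0.272, 0.95, 0.15]
force: [0.3, -2.2, 3.9]
width: 0.013
grip_force: 69.5
```

```bash
python3 plan.py 3 0 0.5 50|tail -3
```

```text
q [-0.03  0.24  0.1   1.42  0.31  0.53] F n,t,ax: [4.37, -0.87, 0.34]
t 34.7 depth mm 11.05 toff 0.4 ax 0.09 M@-n 0.022 M [-0.408 -0.063 -0.047]
rotvec [  0.     0.21 -70.29]
```

>>> play_rows(rows=[[1,[0,-0.007,0],[0,0,3]],[1,[0,0,0],[0,0,0]]])

```text
t: 34.9
tool_pos: [0.5364, 0.0768, 0.2866]
tcp_rot: [-0.04, 0.296, 0.943, 0.149]
force: [1.3, -1.7, 3.1]
width: 0.0132
grip_force: 69.6
```

```bash
python3 plan.py 3 0 0.5 50|tail -3
```

```text
q [-0.03  0.24  0.1   1.42  0.31  0.58] F n,t,ax: [3.46, -0.68, 1.34]
t 34.9 depth mm 11.09 toff 0.35 ax 0.13 M@-n 0.006 M [-0.494 -0.121 -0.049]
rotvec [  0.     0.21 -73.25]
```

>>> play_rows(rows=[[1,[0,-0.007,0],[0,0,3]],[1,[0,0,0],[0,0,0]]])

```text
t: 35.1
tool_pos: [0.5364, 0.0766, 0.2866]
tcp_rot: [-0.044, 0.32, 0.935, 0.147]
force: [0.6, -2.6, 4.9]
width: 0.0132
grip_force: 69.6
```

```bash
python3 plan.py 3 0 0.5 50|tail -3
```

```text
q [-0.03  0.24  0.1   1.42  0.31  0.63] F n,t,ax: [5.42, -1.0, 0.69]
t 35.1 depth mm 11.09 toff 0.27 ax 0.15 M@-n -0.03 M [-0.628 -0.194 -0.035]
rotvec [ -0.     0.22 -76.23]
```

>>> play_rows(rows=[[1,[0,-0.007,0],[0,0,3]],[1,[0,0,0],[0,0,0]]])

```text
t: 35.3
tool_pos: [0.5363, 0.0765, 0.2865]
tcp_rot: [-0.048, 0.345, 0.926, 0.146]
force: [1.7, -3.9, 5.7]
width: 0.0133
grip_force: 69.7
```

```bash
python3 plan.py 3 0 0.5 50|tail -3
```

```text
q [-0.03  0.24  0.09  1.42  0.31  0.68] F n,t,ax: [6.63, -1.93, 1.86]
t 35.3 depth mm 11.11 toff 0.19 ax 0.15 M@-n -0.062 M [-0.746 -0.251 -0.021]
rotvec [-1.000e-02  2.100e-01 -7.921e+01]
```

>>> play_rows(rows=[[1,[0,-0.007,0],[0,0,3]],[1,[0,0,0],[0,0,0]]])

```text
t: 35.5
tool_pos: [0.5363, 0.0764, 0.2865]
tcp_rot: [-0.052, 0.369, 0.917, 0.145]
force: [0.5, -3.6, 5.1]
width: 0.0127
grip_force: 69.9
```

```bash
python3 plan.py 3 0 0.5 50|tail -3
```

```text
q [-0.03  0.24  0.09  1.42  0.31  0.73] F n,t,ax: [5.97, -1.9, 0.62]
t 35.5 depth mm 11.12 toff 0.11 ax 0.17 M@-n -0.04 M [-0.873 -0.254 -0.046]
rotvec [-1.000e-02  2.200e-01 -8.221e+01]
```

>>> play_rows(rows=[[1,[-0.012,-0.033,-0.02],[0,0,8.1]],[1,[0.001,-0.018,0],[0,0,8.1]],[1,[0.001,-0.018,0],[0,0,8.1]],[1,[0.001,-0.018,0],[0,0,8.1]],[1,[0.001,-0.018,0],[0,0,8.1]]])

```text
t: 36.0
tool_pos: [0.5353, 0.0758, 0.2863]
tcp_rot: [-0.099, 0.665, 0.731, 0.117]
force: [1.1, -4.1, 4.4]
width: 0.0132
grip_force: 69.7
```

```bash
python3 plan.py 3 0 0.5 50|tail -3
```

```text
q [-0.03  0.24  0.09  1.42  0.31  1.44] F n,t,ax: [5.38, -2.56, 1.23]
t 36.0 depth mm 11.08 toff -0.06 ax -0.08 M@-n -0.118 M [-0.959 -0.148  0.068]
rotvec [ 6.0000e-02  2.0000e-01 -1.2295e+02]
```

>>> play_rows(rows=[[1,[0.001,-0.018,0],[0,0,8.1]],[1,[0.001,-0.018,0],[0,0,8.1]],[1,[0.001,-0.018,0],[0,0,8.1]],[1,[0.001,-0.018,0],[0,0,8.1]],[1,[0.001,-0.018,0],[0,0,8.1]],[1,[0,0,0],[0,0,0]]])

```text
t: 36.6
tool_pos: [0.5343, 0.076, 0.2863]
tcp_rot: [-0.134, 0.876, 0.457, 0.076]
force: [-0.8, -4.2, 5.2]
width: 0.013
grip_force: 69.8
```

```bash
python3 plan.py 3 0 0.5 50|tail -3
```

```text
q [-0.03  0.24  0.09  1.42  0.31  2.15] F n,t,ax: [6.26, -2.42, -0.67]
t 36.6 depth mm 11.12 toff 0.02 ax -0.26 M@-n -0.011 M [-0.908  0.099  0.035]
rotvec [ 1.3000e-01  1.7000e-01 -1.6329e+02]
```

All three nipples are done. Backing off, lifting out and heading back to the block.

>>> play_rows(rows=[[1,[0,0.01,0],[0,0,-4.5]],[1,[0,0.01,0],[0,0,-4.5]],[1,[0,0,-0.4],[0,0,0]],[1,[0,0,-1],[0,0,0]],[1,[0,0,-2],[0,0,0]],[1,[0,0,-2],[0,0,0]],[1,[0,0,-1],[0,0,0]],[1,[0,0,0],[0,0,0]]])

```text
t: 37.4
tool_pos: [0.5344, 0.0564, 0.3485]
tcp_rot: [-0.127, 0.838, 0.524, 0.087]
force: [0.4, 0.4, -1.1]
width: 0.0131
grip_force: 68.8
```

```bash
cat > back.py <<'E'
from h import *
from scipy.spatial.transform import Rotation as Ro
o=sensors.get_obs(); q=o["tcp_rot"]; R=Ro.from_quat([q[1],q[2],q[3],q[0]]).as_matrix()
Rt=np.array([[-.993,-.115,0],[-.115,.993,0],[0,0,-1.]]); d=R.T@Rt
T=np.array([.5444,-.2523,.340])
print("t",round(o["t"],2),"pos",o["tool_pos"].round(4),"q",o["q"].round(2),"F",o["force"].round(1),"w",round(float(o["width"]),4))
print("now-frame shift to over hole",(R.T@(T-o["tool_pos"])*100).round(2)); print("tilt axis: up in tool",(R.T@[0,0,-1]).round(3))
e=Ro.from_matrix(d).as_euler("xyz" ,degrees=True); print("ZYX (rz,ry,rx)",Ro.from_matrix(d).as_euler("ZYX",degrees=True).round(2)); 
a=np.cross([0,0,1],R.T@[0,0,-1]); a=a/np.linalg.norm(a)*np.degrees(np.arcsin(np.linalg.norm(a))) if np.linalg.norm(a)>1e-6 else a
R2=R@Ro.from_rotvec(a,degrees=True).as_matrix(); print("untilt rotvec",a.round(2),"then rz",Ro.from_matrix(R2.T@Rt).as_rotvec(degrees=True).round(2),"shift in untilted frame",(R2.T@(T-o["tool_pos"])*100).round(2))
E
python3 back.py
```

```text
t 37.4 pos [0.5344 0.0564 0.3485] q [-0.07  0.24  0.25  1.59  0.31  1.95] F [ 0.4  0.4 -1.1] w 0.0131
now-frame shift to over hole [-26.22  13.92  -8.56]
tilt axis: up in tool [-0.279  0.121  0.953]
ZYX (rz,ry,rx) [-122.12    2.75   17.51]
untilt rotvec [ -7.05 -16.25   0.  ] then rz [  -0.      0.   -122.54] shift in untilted frame [-27.32  14.4    0.85]
```

>>> play_rows(rows=[[1,[0,0,0],[-2.35,-5.42,0]],[1,[0,0,0],[-2.35,-5.42,0]],[1,[0,0,0],[-2.35,-5.41,0]],[1,[-3.42,1.8,0],[0,0,0]],[1,[-3.42,1.8,0],[0,0,0]],[1,[-3.42,1.8,0],[0,0,0]],[1,[-3.42,1.8,0],[0,0,0]],[1,[-3.42,1.8,0],[0,0,0]]])

```text
t: 38.2
tool_pos: [0.5398, -0.1375, 0.3463]
tcp_rot: [-0.001, 0.847, 0.531, -0.001]
force: [0.7, -0.3, -1.9]
width: 0.0132
grip_force: 68.8
```

>>> play_rows(rows=[[1,[-3.42,1.8,0],[0,0,0]],[1,[-3.42,1.8,0],[0,0,0]],[1,[-3.38,1.8,0],[0,0,0]],[1,[0,0,0],[0,0,-8.2]],[1,[0,0,0],[0,0,-8.2]],[1,[0,0,0],[0,0,-8.2]],[1,[0,0,0],[0,0,-8.2]],[1,[0,0,0],[0,0,-8.2]]])

```text
t: 39.0
tool_pos: [0.5439, -0.2517, 0.3461]
tcp_rot: [-0.002, 0.606, 0.796, -0.001]
force: [-0.0, -0.1, -0.9]
width: 0.0132
grip_force: 68.8
```

>>> play_rows(rows=[[1,[0,0,0],[0,0,-8.2]],[1,[0,0,0],[0,0,-8.2]],[1,[0,0,0],[0,0,-8.2]],[1,[0,0,0],[0,0,-8.2]],[1,[0,0,0],[0,0,-8.2]],[1,[0,0,0],[0,0,-8.1]],[1,[0,0,0],[0,0,-8.1]],[1,[0,0,0],[0,0,-8.1]]])

```text
t: 39.8
tool_pos: [0.544, -0.2516, 0.3461]
tcp_rot: [-0.002, 0.081, 0.997, 0.0]
force: [0.5, 0.8, -0.3]
width: 0.0132
grip_force: 68.8
```

>>> play_rows(rows=[[1,[0,0,0],[0,0,-8]],[1,[0,0,0],[0,0,0]],[1,[0,0,0],[0,0,0]],[1,[0,0,0],[0,0,0]]])

```text
t: 40.2
tool_pos: [0.544, -0.2519, 0.3469]
tcp_rot: [-0.001, 0.016, 1.0, 0.0]
force: [0.0, -0.7, -1.6]
width: 0.0134
grip_force: 68.8
```

```bash
python3 back.py
```

```text
t 40.2 pos [ 0.544  -0.2519  0.3469] q [-0.43  0.37  0.47  1.67 -0.   -0.4 ] F [ 0.  -0.7 -1.6] w 0.0134
now-frame shift to over hole [-0.04 -0.04  0.69]
tilt axis: up in tool [-0.002 -0.     1.   ]
ZYX (rz,ry,rx) [-8.4  -0.14  0.03]
untilt rotvec [ 0.01 -0.14  0.  ] then rz [-0.  -0.  -8.4] shift in untilted frame [-0.04 -0.04  0.69]
```

>>> play_rows(rows=[[1,[0,0,0],[0,0,-8.4]],[1,[-0.03,-0.04,4],[0,0,0]],[1,[0,0,4],[0,0,0]],[1,[0,0,4],[0,0,0]],[1,[0,0,4],[0,0,0]],[1,[0,0,4],[0,0,0]],[1,[0,0,3],[0,0,0]],[1,[0,0,0],[0,0,0]]])

```text
t: 41.0
tool_pos: [0.5413, -0.2512, 0.1132]
tcp_rot: [-0.004, -0.058, 0.998, 0.002]
force: [-0.0, -0.3, -0.8]
width: 0.0129
grip_force: 68.8
```

>>> play_rows(rows=[[1,[0,0,0],[0,0,0]],[1,[0,0,0],[0,0,0]]])

```text
t: 41.2
tool_pos: [0.545, -0.2529, 0.1193]
tcp_rot: [0.0, -0.059, 0.998, -0.001]
force: [0.6, -0.2, -0.1]
width: 0.013
grip_force: 68.8
```

```bash
python3 back.py
```

```text
t 41.2 pos [ 0.545  -0.2529  0.1193] q [-0.43  0.42 -0.04  1.11 -0.   -0.55] F [ 0.6 -0.2 -0.1] w 0.013
now-frame shift to over hole [  0.04   0.04 -22.07]
tilt axis: up in tool [0.001 0.001 1.   ]
ZYX (rz,ry,rx) [ 0.14  0.03 -0.08]
untilt rotvec [-0.08  0.03  0.  ] then rz [ 0.   -0.    0.14] shift in untilted frame [  0.06   0.07 -22.07]
```

>>> play_rows(rows=[[1,[0.05,0.05,0.8],[0,0,0]],[1,[0,0,0.8],[0,0,0]],[1,[0,0,0.9],[0,0,0]],[1,[0,0,0.9],[0,0,0]],[1,[0,0,0],[0,0,0]],[1,[0,0,0],[0,0,0]]])

```text
t: 41.8
tool_pos: [0.5431, -0.2519, 0.0829]
tcp_rot: [-0.001, -0.059, 0.998, 0.0]
force: [-0.0, -0.6, -0.5]
width: 0.0133
grip_force: 68.8
```

```bash
python3 back.py
```

```text
t 41.8 pos [ 0.5431 -0.2519  0.0829] q [-0.43  0.45 -0.09  1.03 -0.   -0.55] F [-0.  -0.6 -0.5] w 0.0133
now-frame shift to over hole [ -0.06  -0.04 -25.71]
tilt axis: up in tool [-0.003 -0.001  1.   ]
ZYX (rz,ry,rx) [ 0.18 -0.15  0.03]
untilt rotvec [ 0.03 -0.15  0.  ] then rz [0.   0.   0.18] shift in untilted frame [ -0.12  -0.06 -25.71]
```

>>> play_rows(rows=[[1,[-0.06,-0.03,0.7],[0,0,0]],[1,[0,0,0.5],[0,0,0]],[1,[0,0,0.2],[0,0,0]],[1,[0,0,0],[0,0,0]],[1,[0,0,0],[0,0,0]]])

```text
t: 42.3
tool_pos: [0.5439, -0.2522, 0.0693]
tcp_rot: [-0.001, -0.059, 0.998, 0.0]
force: [0.2, 0.1, -0.4]
width: 0.0135
grip_force: 68.8
```

>>> play_rows(rows=[[1,[0,0,0.08],[0,0,0]],[1,[0,0,0],[0,0,0]],[1,[0,0,0],[0,0,0]]])

```text
t: 42.6
tool_pos: [0.544, -0.2522, 0.0686]
tcp_rot: [-0.001, -0.059, 0.998, -0.0]
force: [0.6, -0.1, -1.3]
width: 0.0133
grip_force: 68.8
```

```bash
python3 back.py
```

```text
t 42.6 pos [ 0.544  -0.2522  0.0686] q [-0.43  0.46 -0.11  1.   -0.   -0.55] F [ 0.6 -0.1 -1.3] w 0.0133
now-frame shift to over hole [ 0.000e+00 -1.000e-02 -2.714e+01]
tilt axis: up in tool [-0.002  0.     1.   ]
ZYX (rz,ry,rx) [ 0.18 -0.1  -0.  ]
untilt rotvec [-0.  -0.1  0. ] then rz [0.   0.   0.18] shift in untilted frame [-4.000e-02 -1.000e-02 -2.714e+01]
```

>>> play_rows(rows=[[1,[0,0,0.1],[0,0,0]],[1,[0,0,0],[0,0,0]]])

```text
t: 42.8
tool_pos: [0.5438, -0.2522, 0.0674]
tcp_rot: [-0.001, -0.059, 0.998, 0.0]
force: [-0.3, 0.3, 0.5]
width: 0.0134
grip_force: 68.8
```

>>> play_rows(rows=[[1,[0,0,0.05],[0,0,0]],[1,[0,0,0],[0,0,0]]])

```text
t: 43.0
tool_pos: [0.5439, -0.2522, 0.0673]
tcp_rot: [-0.001, -0.059, 0.998, -0.0]
force: [-0.6, 1.0, 2.1]
width: 0.0133
grip_force: 69.6
```

The key is on the hole's floor. Releasing it and lifting clear.

>>> play_rows(rows=[[0.5,[0,0,0],[0,0,0]],[0.2,[0,0,0],[0,0,0]],[0,[0,0,0],[0,0,0]],[-0.3,[0,0,0],[0,0,0]],[-0.3,[0,0,0],[0,0,0]],[-0.3,[0,0,0],[0,0,0]]])

```text
t: 43.6
tool_pos: [0.5439, -0.2522, 0.067]
tcp_rot: [-0.001, -0.059, 0.998, 0.0]
force: [-0.2, 0.4, -0.0]
width: 0.0555
grip_force: 0.0
```

>>> play_rows(rows=[[-0.3,[0,0,-1],[0,0,0]],[-0.3,[0,0,-3],[0,0,0]],[-0.3,[0,0,-4],[0,0,0]],[-0.3,[0,0,-4],[0,0,0]],[-0.3,[0,0,-4],[0,0,0]],[-0.3,[0,0,-4],[0,0,0]]])

```text
t: 44.2
tool_pos: [0.5439, -0.252, 0.2697]
tcp_rot: [-0.001, -0.059, 0.998, -0.0]
force: [0.0, 0.1, 0.7]
width: 0.0554
grip_force: 0.0
```

>>> play_rows(rows=[[-0.3,[4,0,0],[0,0,0]],[-0.3,[4,0,0],[0,0,0]],[-0.3,[4,0,0],[0,0,0]],[-0.3,[4,0,0],[0,0,0]],[-0.3,[0,0,0],[0,0,0]],[-0.3,[0,0,0],[0,0,0]]])

```text
t: 44.8
tool_pos: [0.385, -0.2713, 0.2685]
tcp_rot: [-0.0, -0.058, 0.998, -0.001]
force: [0.1, 0.5, -0.1]
width: 0.0554
grip_force: 0.0
```

```bash
python3 st.py; python3 - <<'E'
from h import *
a=grab_frame("scene"); b=grab_frame("top")
cv2.imwrite("pics/fin.png",np.hstack([cv2.resize(a[130:350,130:400],(490,400)),cv2.resize(b[225:305,410:472],(310,400),interpolation=cv2.INTER_CUBIC)]))
E
```

```text
t 44.8 pos [ 0.385  -0.2713  0.2685] q [-6.130e-01  1.340e-01 -5.000e-02  1.385e+00 -1.000e-03 -7.300e-01] F [ 0.09  0.47 -0.09] M [-0.045 -0.017  0.038] w 0.0554 gf 0.0
R [[-0.993, -0.117, -0.0], [-0.117, 0.993, -0.001], [0.0, -0.001, -1.0]]
```

View pics/fin.png

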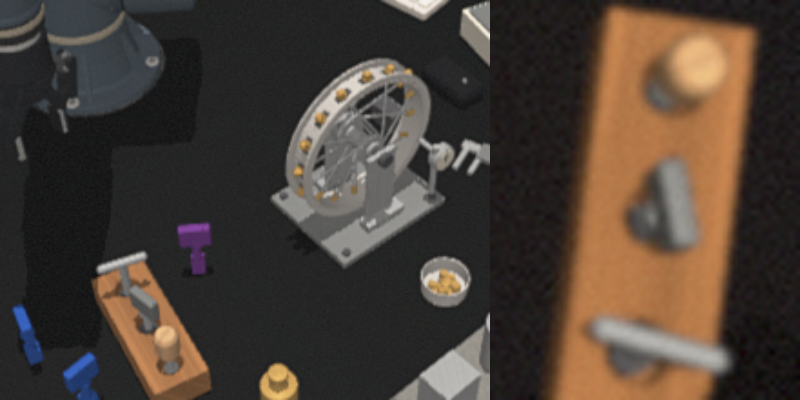

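The key stands upright in the middle hole, at (147,310) in the left view and (670,205) in the right. Nothing else has moved and the gripper is clear. Handing in.

```bash
python3 -c "
from bench import ticket; print(ticket.hand_in())"
```

```text
the job is handed in; nothing more can be done
None
```

I tightened the nipples in order: left a quarter turn, top two quarter turns, right a quarter turn. The key is back upright in its middle hole and the job was handed in at about 45 s. The turn angles are judged by feel, good to about 4°, because I had no direct reading of the nipples.

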